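# Make up two practical kits from the stock

### The arm

A 6-joint arm with a two-finger parallel gripper is mounted at the origin on a cart in front of the work surface, level with it; the furniture and walls round the work are solid. World frame = base frame: x ahead of the robot, y to its left, z up, the work surface at z = 0. Lengths are in mm, angles in rad, forces in N, time in s.
With the tool pointing down it reaches from about 325 to 875 mm from the base axis. Payload 4.4 kg.
Tool frame: the origin (TCP) lies at the very end of the fingers, on their centre line; the grasp point (between the pads) lies env.tcp_to_grasp behind it (env.tcp_to_grasp is the distance from the TCP to the grasp point, in mm); z points along the fingers, y is the direction in which the jaws open and shut (so a half turn about z gives the same grasp; the last joint's range is limited). The gripper opens to 85 mm and grips with 20 to 120 N. Pads are 22 mm wide; open, the fingers measure 114 mm over their backs; the gripper's body (76 mm by 85 mm) begins 54 mm behind the grasp point. The pads swing forward as they close: fully open they stand 13 mm farther back than shut.
Start: joints at [-1.435, 0.207, 1.542, -0, 1.393, -0.15], TCP at [162.646, -551.519, 231.282] pointing down, gripper open.
Joint ranges: [-2.73, 2.73], [-0.86, 2.22], [0.23, 2.46], [-1.11, 4.25], [0.08, 2.63], [-2.82, 2.82]. Speed limits (rad/s): [2.79, 2.79, 3.14, 3.14, 3.14, 3.14].

### API

Orientations are given as [roll, pitch, yaw] about the fixed x, y, z axes, in that order (R = Rz(yaw) Ry(pitch) Rx(roll)).
In Python, from workcell import env, grab_frame, nets gives the robot as it stands.
- The arm moves only by the tool jog_arm, never from a script. Its argument "motion" is a list that holds one entry, the list of rows, each a list of 7 numbers: the finger opening in mm, from 0 to 85.4, then the shift along the tool's x, y, z in units of 40 mm (1.0 is 40 mm), then the turn, a rotation vector about the tool's x, y, z in degrees. In form: [[[jaw, tx, ty, tz, ax, ay, az], ...]]. A call has 1 to 20 rows; each row is the pose to reach, as a shift and turn from the pose measured when the call began, along the tool's axes at that moment; what a row does not reach only later rows make up. A row lasts 1/12 s, in which the tool goes at most 41.7 mm and 7.16 degrees, less where a joint would pass 70% of its speed; a pose out of reach is approached as far as the arm can. A call with a gripper value outside its range is refused whole. The fingers move at their own pace and stop on an object; "newtons" is the grip in N (left out, the last holds). Time passes only in rows, so rows that repeat a pose let the fingers close. It gives the time, the measured TCP pose, the force and the opening at its end, in the units of the state.
- env.observe(): the state, without advancing time (a new reading comes with each control period).
- grab_frame(name): name is "scene" or "side" or "wrist"; returns a dict with "pixels" (480x640x3 uint8, blue, green, red), "intrinsics" (3x3 intrinsics, pixels), "R" (3x3) and "t" (3): a world point X has camera coordinates R X + t. Camera axes: x right, y down, z forward; pixel columns grow to the right and rows downward; lengths in mm; the calibration is good to about 2 mm. A picture is of the moment at which its call begins. There is no depth.
- env.finish_job(): hands the job in, once; it reports no verdict.
Trained networks look in the newest picture that a camera, given by its name, has taken for a name from the list of things; names that differ only in an ending like _2 or _b are one class to them, and where a whole thing is asked for, a point or a joint stands for the part that bears it (a point fixed in the world has none). Each returns a list of dicts, best first, with "score" (0 to 1); they miss things now and then, are a little off and sometimes report something else, mostly with a low value. They report only what shows in the picture. A call takes as long as a camera call. They do not tell look-alikes from the thing itself.
- nets.look_for(label, camera): "position" ([x, y, z] in mm, in world coordinates, good to about 4 mm: the middle of the surface that is visible of it).
- nets.silhouettes(label, camera): "pixels" (480x640 bool, what is visible of it).
- nets.place_of(label, camera): "position" ([x, y, z] in mm, in world coordinates, good to about 4 mm: a listed point, or the origin of a listed thing).
The state is a dict: "clock": time; "joints": joint angles; "joint_velocities": joint speeds; "joint_torque": joint torques, N m; "position": TCP position; "ee_rot": TCP orientation; "force": force on the tool from outside, world axes, zero at the start; "moment": the same for the moment, N m; "grip_width": opening from 0.0 (shut) to 1.0 (fully open).
Only numpy, scipy, OpenCV 4.12 (cv2) and the standard library are available. Lean on these libraries where they do the work, as an engineer would, in place of code of your own. Each camera call takes 0.05 s, during which the arm holds its last target.

### The job

Make up the two kits from the things standing in the middle of the bench: lay the pestle in the long trough of the tray that has one and stand the large rubber stopper in that same tray's round pocket; in the other tray, stand the white bottle in the wider pocket and the small rubber stopper in the narrower one. Each thing must rest flat inside its own pocket, the bottle and stoppers upright as they stood, and the glass jar and the matchbox among the stock must stay where they are.

Things in the scene. Friction and masses are not known exactly. Their poses are not given: they have to be found in the camera images.
- pestle_mid (a point): white porcelain pestle, 113 mm long, lying on the bench, 22 mm thick at its thick end and thinner towards the other end and the middle; this point is the middle of its length, on its axis, 11 mm above what it lies on; its y axis runs along its length. It may roll about that axis. About 0.09 kg
- bottle_white: white plastic reagent bottle with a screw cap, 37 mm diameter (body up to about 45 mm), 70 mm tall with the cap (cap 23 mm diameter), standing; origin at the centre of its underside, z up. The only opaque bottle in the stock, about 0.09 kg
- stopper_large: large red-brown rubber stopper, standing with its wide end up: 32 mm diameter at the top, tapering to a narrower foot, 28 mm tall; origin at the centre of its underside, z up; about 0.03 kg
- stopper_small: small red-brown rubber stopper, standing with its wide end up: 26 mm diameter at the top, tapering to a narrower foot, 26 mm tall; origin at the centre of its underside, z up; about 0.02 kg
- tray_trough: fixed grey tray, 150 (x) by 160 mm (y), with a trough and a round pocket; origin: centre of underside, z up. Heights above bench: floor 4, lip 6, ridges and ring 9.5 mm. Trough: centre x -37, y 0 mm, inside 136 (along y) by 40 mm, long sides open over the middle 62 mm for fingers, walls 4 mm. Pocket: centre x +38, y 0, inside diameter 44, ring 4 mm wide
- tray_pockets: fixed grey tray, 90 (x) by 160 mm (y), with two round pockets; origin: centre of underside, on the bench, z up. Heights above bench: floor 4, lip 6, rings 9 mm. Wider pocket: centre x 0, y +38 mm, inside diameter 56 mm. Narrower pocket: centre x 0, y -38 mm, inside diameter 44 mm. Rings 4 mm wide
- glass_jar: small clear glass jar without lid, 34 mm diameter, 40 mm tall, standing among the stock; origin at the centre of its underside. To be left alone
- match_box: matchbox lying among the stock, 53 (its x) by 36 (its y) by 14 mm; origin at the centre of its underside. To be left alone
Mind the look-alikes: they are no part of the job. What is shaped like the bottle_white but purple, red or yellow is not meant.

How it is judged (in metres and radians):
At the end, for the whole second after the job is handed in: Pestle in the trough, large stopper in that tray's pocket, bottle in the other tray's wider pocket, small stopper in the narrower: each within 13 mm of the pocket's centre, down on its floor, upright (pestle within 0.3 rad of the trough), at rest; jar and matchbox moved under 25 mm (x of pestle_mid in the frame of tray_trough between -0.05 and -0.024 m and y of pestle_mid in the frame of tray_trough between -0.014 and 0.014 m and height (world z) of pestle_mid below 0.018 m and angle between the y axis of pestle_mid and the y axis of tray_trough, either way round below 0.3 rad and x of stopper_large in the frame of tray_trough between 0.024 and 0.052 m and y of stopper_large in the frame of tray_trough between -0.014 and 0.014 m and height (world z) of each of stopper_large, bottle_white, stopper_small below 0.007 m and angle between each of stopper_large, stopper_small's own z axis and vertical below 0.15 rad and x of bottle_white in the frame of tray_pockets between -0.013 and 0.013 m and y of bottle_white in the frame of tray_pockets between 0.025 and 0.051 m and angle between bottle_white's own z axis and vertical below 0.1 rad and x of stopper_small in the frame of tray_pockets between -0.014 and 0.014 m and y of stopper_small in the frame of tray_pockets between -0.052 and -0.024 m and distance of each of glass_jar, match_box from where it was at the start of the episode below 0.025 m and linear speed of each of bottle_white, stopper_large, stopper_small, pestle below 0.02 m/s); the robot touches nothing.
It fails at once if the glass jar or the matchbox is moved (distance of any of glass_jar, match_box from where it was at the start of the episode above 0.025 m).
It also fails if it takes over 120 s, if anything falls off the work surface, if the arm or the gripper's body presses on something with over 40 N, if the wrist force passes 120 N, or if a joint passes its speed limit or range.

## Working session

There is one attempt and no reset: what is moved stays moved. The work goes in short steps, Python scripts to look and compute and a tool call to move; the robot and the scene stay as the last step left them, time stands still between calls to the robot, and variables do not carry over. Pictures are saved under pics/ and viewed, and the job is handed in when it is done.

Besides the shell and the picture viewer there is one more tool, called after "Request:" as name([rows], argument=value, ...), one row to a line, values as JSON. jog_arm: Moves the arm, as the interface text tells. Its arguments: {"type":"object","properties":{"motion":{"type":"array","items":{"type":"array","items":{"type":"array","items":{"type":"number"}}}},"newtons":{"type":"number"}},"required":["motion"]}

```bash
ls; mkdir -p pics; python3 - <<'E'
from workcell import env, grab_frame, nets
import cv2
print(env.observe()); print(env.tcp_to_grasp)
for c in ["scene","side","wrist"]:
    f=grab_frame(c); cv2.imwrite(f"pics/{c}0.png",f["pixels"]); print(c,f["R"],f["t"],f["intrinsics"])
for n in ["pestle_mid","bottle_white","stopper_large","stopper_small","tray_trough","tray_pockets","glass_jar","match_box"]:
    for c in ["scene","side"]:
        print(n,c,[(d["position"],round(d["score"],2)) for d in nets.place_of(n,c)][:5])
E
```

```text
pics
{'clock': 0.0, 'joints': array([-1.43449541e+00,  2.07434331e-01,  1.54299572e+00,  1.76587567e-05,
        1.39348375e+00, -1.50493505e-01]), 'joint_velocities': array([-3.60970266e-04, -1.57190626e-04,  2.37983001e-04,  8.87506508e-05,
       -6.67832623e-04,  4.19718654e-04]), 'joint_torque': array([ 5.55727001e-04, -3.83035183e+01, -2.91594458e+01, -1.27528720e-04,
        1.06116894e-02,  1.15503272e-05]), 'position': array([ 162.54762474, -550.74305929,  230.09781348]), 'ee_rot': array([-3.13930034e+00, -3.65178683e-04,  2.86790868e-01]), 'force': array([ 0.66198452,  0.75951268, -1.14241739]), 'moment': array([ 0.02141062, -0.01287192, -0.02727434]), 'grip_width': 1.0001036437576547}
18.700000000000003
scene [[-0.54860746 -0.83584279  0.01991673]
 [-0.55871044  0.34878114 -0.75245887]
 [ 0.62199075 -0.42393224 -0.65833803]] [336.12129922 341.69334662 602.96907463] [[554.31448228   0.         314.46358096]
 [  0.         554.31448228 243.21363015]
 [  0.           0.           1.        ]]
side [[ 0.86925635 -0.49433289 -0.0053287 ]
 [-0.24324928 -0.41830655 -0.87512823]
 
[... 750 characters left out ...]
, -1.9], 0.71)]
bottle_white side [([690.1, -150.4, -0.7], 0.83), ([697.8, 190.0, -0.9], 0.75), ([649.5, 269.8, 3.8], 0.73), ([665.4, 101.4, 2.1], 0.58)]
stopper_large scene [([658.0, -34.6, 0.4], 0.69)]
stopper_large side [([658.6, -35.9, -1.4], 0.89)]
stopper_small scene [([472.1, 91.0, -0.8], 0.64)]
stopper_small side [([466.9, 94.7, 0.4], 0.67)]
tray_trough scene [([491.6, 276.2, 1.5], 0.85)]
tray_trough side [([494.8, 280.7, 2.1], 0.57)]
tray_pockets scene []
tray_pockets side [([537.1, -236.0, 2.7], 0.79)]
glass_jar scene [([558.4, 88.4, 0.3], 0.87)]
glass_jar side [([554.9, 89.7, -1.7], 0.94)]
match_box scene [([553.3, -28.2, -0.4], 0.96)]
match_box side [([553.3, -30.0, -0.7], 0.74)]
```

View pics/scene0.png

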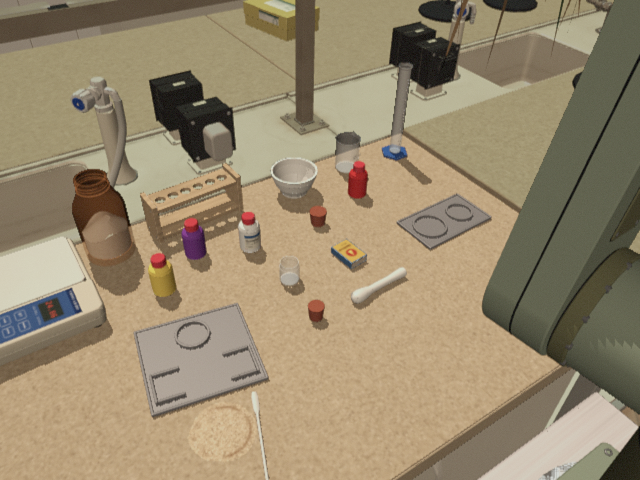

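View pics/side0.png

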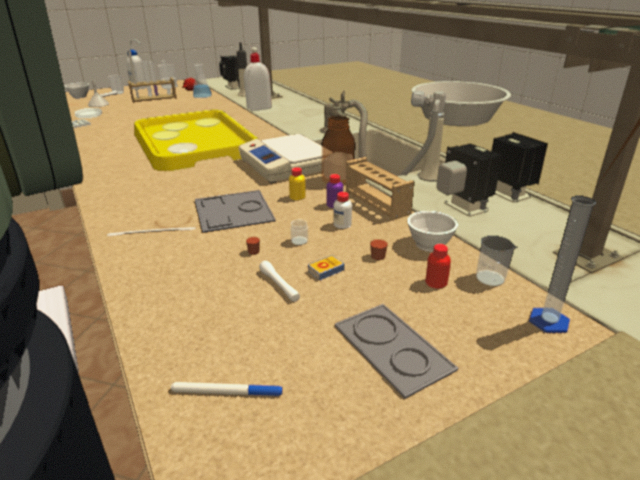

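View pics/wrist0.png

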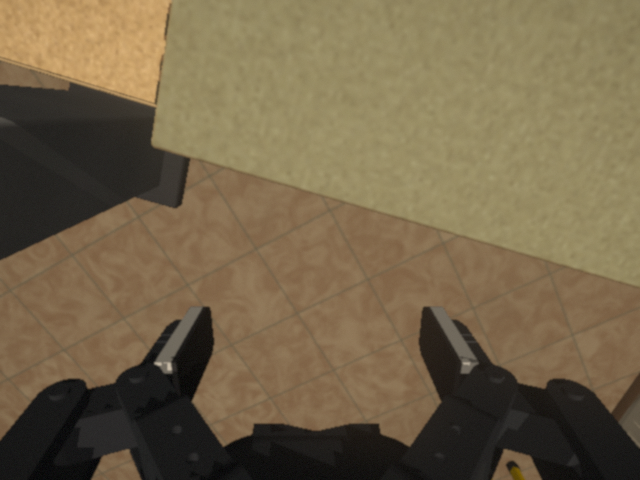

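In the scene view the possible bottles are white (249,232), purple (194,240), yellow (162,275) and red (358,180). I choose the white one at (249,232). The stoppers are at (318,216), probably large, and (316,311), probably small. I'll measure sizes and poses with silhouettes and check close crops.

```bash
cat > h.py <<'E'
import numpy as np, cv2
from scipy.optimize import least_squares
from workcell import env, grab_frame, nets
def proj(f,X):
    c=np.atleast_2d(X)@f["R"].T+f["t"]; p=c@f["intrinsics"].T
    return p[:,:2]/p[:,2:]
def back(f,uv,z):
    uv=np.atleast_2d(uv).astype(float); r=np.c_[uv,np.ones(len(uv))]@np.linalg.inv(f["intrinsics"]).T
    d=r@f["R"]; o=-f["R"].T@f["t"]
    return o+d*((z-o[2])/d[:,2:])
def circ(r,z,n=48):
    a=np.linspace(0,2*np.pi,n,endpoint=False); return np.c_[r*np.cos(a),r*np.sin(a),np.full(n,z)]
def mom(P):
    h=cv2.convexHull(P.astype(np.float32)); m=cv2.moments(h); return np.array([m["m10"],m["m01"]])/m["m00"],m["m00"]
def mask(label,cam,near,f,tol=40):
    best=None
    for d in nets.silhouettes(label,cam):
        ys,xs=np.nonzero(d["pixels"])
        if len(xs)==0: continue
        w=back(f,[xs.mean(),ys.mean()],15)[0]
        e=np.hypot(*(w[:2]-near))
        if e<tol and (best is None or e<best[0]): best=(e,d["pixels"],d["score"])
    return best
def hullpts(m):
    ys,xs=np.nonzero(m); return np.c_[xs,ys]
E
python3 - <<'E'
from h import *
F={c:grab_frame(c) for c in ["scene","side"]}
M={"bottle_white":((666,102),[circ(18.5,0),circ(18.5,48),circ(11.5,55),circ(11.5,70)]),
"stopper_large":((658,-35),[circ(13,0),circ(16,28)]),"stopper_small":((470,93),[circ(10.5,0),circ(13,26)]),"glass_jar":((556,89),[circ(17,0),circ(17,40)])}
for n,(p0,mod) in M.items():
    mod=np.vstack(mod); ms={}
    for c in F:
        b=mask(n,c,np.array(p0),F[c])
        if b is None: print(n,c,"none");continue
        ms[c]=hullpts(b[1])
    def res(p,cs):
        return np.concatenate([mom(proj(F[c],mod+[p[0],p[1],0]))[0]-mom(ms[c])[0] for c in cs])
    for cs in [[c] for c in ms]+[list(ms)]:
        s=least_squares(res,p0,args=(cs,)); print(n,cs,s.x.round(1),np.abs(s.fun).max().round(2),[(round(mom(proj(F[c],mod+[*s.x,0]))[1]),round(mom(ms[c])[1])) for c in cs])
        
# objects with orientation
for n,p0 in [("pestle_mid",(462,-23)),("match_box",(553,-29)),("tray_trough",(493,278)),("tray_pockets",(537,-236))]:
    for c in F:
        b=mask(n,c,np.array(p0),F[c],60)
        if b is None: print(n,c,"none");continue
        z={"pestle_mid":11,"match_box":7}.get(n,6)
        ys,xs=np.nonzero(b[1]); w=back(F[c],np.c_[xs,ys],z)[:,:2]
        r=cv2.minAreaRect(w.astype(np.float32)); print(n,c,np.round(r[0],1),np.round(r[1],1),round(r[2],2),np.round(cv2.boxPoints(r)).tolist(),round(b[2],2))
f=F["scene"]["pixels"]; g=F["side"]["pixels"]
a=cv2.resize(f[150:350,150:450],(800,533)); cv2.imwrite("pics/crop_scene.png",a)
a=cv2.resize(g[170:400,180:480],(780,598)); cv2.imwrite("pics/crop_side.png",a)
E
```

```text
bottle_white ['scene'] [664.5 100.3] 0.0 [(807, 774)]
bottle_white ['side'] [666. 102.] 0.62 [(623, 592)]
bottle_white ['scene', 'side'] [666. 102.] 1.28 [(807, 774), (623, 592)]
stopper_large ['scene'] [657.6 -35.2] 0.27 [(312, 315)]
stopper_large ['side'] [655.4 -35. ] 0.86 [(321, 295)]
stopper_large ['scene', 'side'] [656.8 -35. ] 1.07 [(313, 315), (320, 295)]
stopper_small ['scene'] [469.8  93.4] 1.19 [(318, 304)]
stopper_small ['side'] [465.2  89.1] 0.06 [(225, 180)]
stopper_small ['scene', 'side'] [466.7  92.8] 1.18 [(319, 304), (223, 180)]
glass_jar ['scene'] [556.2  88.9] 1.15 [(614, 549)]
glass_jar ['side'] [558.   85.5] 0.02 [(449, 402)]
glass_jar ['scene', 'side'] [557.7  86.2] 0.32 [(611, 549), (449, 402)]
pestle_mid scene [463.  -26.4] [ 23.6 117.1] 4.4 [[447.0, 31.0], [456.0, -86.0], [479.0, -84.0], [470.0, 33.0]] 0.77
pestle_mid side [459.6 -28.3] [ 23.8 129.9] 2.14 [[445.0, 36.0], [450.0, -94.0], [474.0, -93.0], [469.0, 37.0]] 0.6
match_box scene [552.9 -30.3] [63.1 47.2] 5.32 [[519.0, -10.0], [524.0, -57.0], [587.0, -51.0], [582.0, -4.0]] 0.58
match_box side [550.7 -30.1] [64.3 53.7] 4.2 [[517.0, -6.0], [521.0, -59.0], [585.0, -55.0], [581.0, -1.0]] 0.69
tray_trough scene [493.  275.8] [160.  153.6] 79.06 [[402.0, 212.0], [553.0, 183.0], [584.0, 340.0], [433.0, 369.0]] 0.77
tray_trough side [493.  267.8] [170.5 149.5] 79.25 [[404.0, 198.0], [551.0, 170.0], [582.0, 338.0], [435.0, 366.0]] 0.83
tray_pockets scene [ 533.4 -236.4] [ 94.7 161.7] 1.42 [[484.0, -157.0], [488.0, -318.0], [583.0, -316.0], [579.0, -154.0]] 0.93
tray_pockets side [ 533.5 -242.3] [ 94.4 162.5] 1.84 [[484.0, -163.0], [489.0, -325.0], [583.0, -322.0], [578.0, -160.0]] 0.66
```

View pics/crop_scene.png

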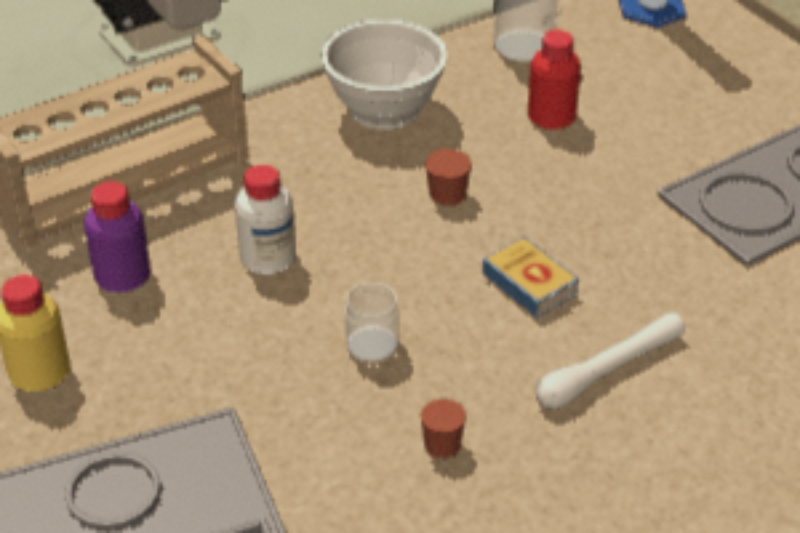

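View pics/crop_side.png

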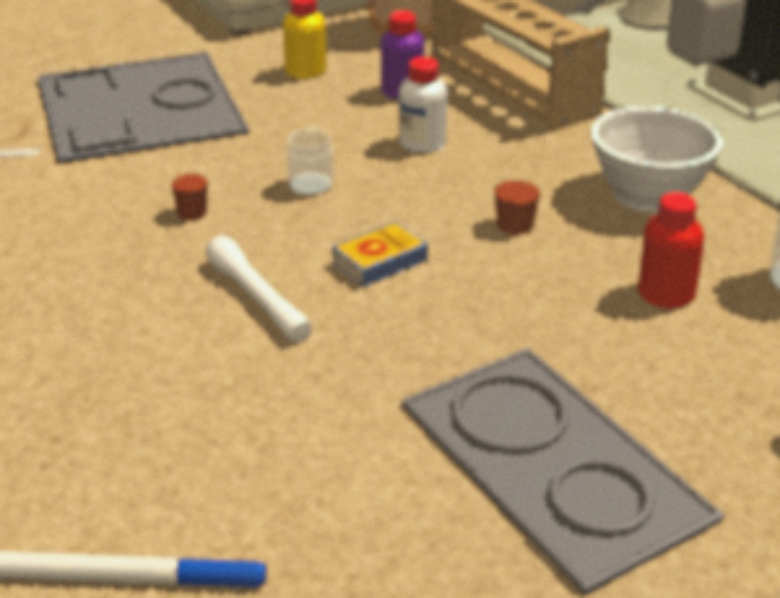

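Scene crop: the white bottle with a red cap is at about (265,220) in the crop. The purple and yellow bottles are to its left and the red one is on the right, so those are the look-alikes. Silhouette areas match 32 mm for the far stopper and 26 mm for the near one. Next I'll look from above with the wrist camera.

```bash
cat >> h.py <<'E'
from scipy.spatial.transform import Rotation as Ro
def go(x,y,z,yaw,p=None,ry=None):
    s=env.observe(); p=s["position"]; R0=Ro.from_euler("xyz",s["ee_rot"])
    Rt=Ro.from_euler("xyz",[np.pi,0,yaw])
    sh=R0.inv().apply(np.array([x,y,z])-p)/40; tu=(R0.inv()*Rt).as_rotvec(degrees=True)
    print("shift",sh.round(3),"turn",tu.round(2),"dist",round(np.linalg.norm(sh)*40),"rows>=",max(np.linalg.norm(sh)*40/41.7,np.linalg.norm(tu)/7.16).__round__(1))
E
python3 -c "
from h import *
go(535,-230,230,0)"
```

```text
shift [11.202 -5.076  0.032] turn [-0.    0.   16.43] dist 492 rows>= 11.8
```

Request:
jog_arm([
  [[85,11.2,-5.08,0.03,0,0,16.4],[85,11.2,-5.08,0.03,0,0,16.4],[85,11.2,-5.08,0.03,0,0,16.4],[85,11.2,-5.08,0.03,0,0,16.4],[85,11.2,-5.08,0.03,0,0,16.4],[85,11.2,-5.08,0.03,0,0,16.4],[85,11.2,-5.08,0.03,0,0,16.4],[85,11.2,-5.08,0.03,0,0,16.4],[85,11.2,-5.08,0.03,0,0,16.4],[85,11.2,-5.08,0.03,0,0,16.4],[85,11.2,-5.08,0.03,0,0,16.4],[85,11.2,-5.08,0.03,0,0,16.4],[85,11.2,-5.08,0.03,0,0,16.4],[85,11.2,-5.08,0.03,0,0,16.4],[85,11.2,-5.08,0.03,0,0,16.4],[85,11.2,-5.08,0.03,0,0,16.4]],
])

```text
clock: 3.18
position: [534.0, -230.8, 230.0]
ee_rot: [3.141, 0.001, -0.001]
force: [1.0, -0.1, -0.7]
grip_width: 0.99
```

```bash
python3 - <<'E'
from h import *
f=grab_frame("wrist"); cv2.imwrite("pics/w1.png",f["pixels"]); g=grab_frame("scene"); cv2.imwrite("pics/s1.png",g["pixels"])
import pickle; pickle.dump((f,g),open("f1.pkl","wb"))
for c,F in (("wrist",f),("scene",g)):
  b=mask("tray_pockets",c,np.array([535,-236]),F,60)
  if b:
    ys,xs=np.nonzero(b[1]); w=back(F,np.c_[xs,ys],6)[:,:2].astype(np.float32); r=cv2.minAreaRect(w); print(c,np.round(r[0],1),np.round(r[1],1),r[2])
print(env.observe()["position"],env.observe()["ee_rot"],env.observe()["clock"])
go(560,0,250,0)
E
```

```text
wrist [ 536.9 -238.5] [ 90.5 159.4] 1.450415849685669
scene [ 534.1 -235.7] [ 93.4 164.2] 1.7407169342041016
[ 534.10954534 -230.94561545  230.19415438] [ 3.14150198e+00 -2.74823302e-05 -1.54277592e-03] 3.3833
shift [ 0.638 -5.775 -0.496] turn [ 0.01 -0.   -0.09] dist 233 rows>= 5.6
```

View pics/w1.png

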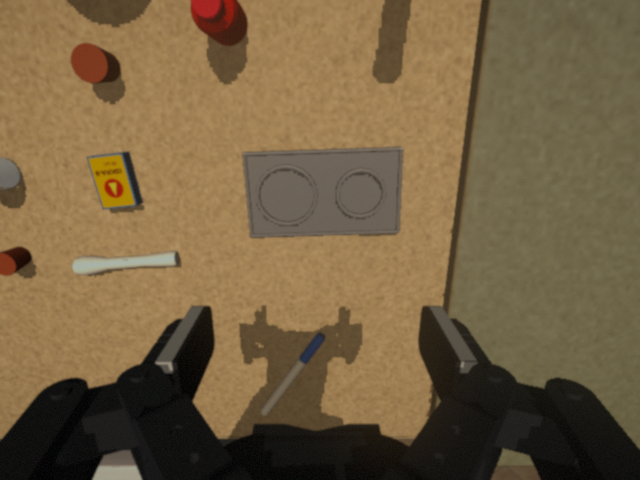

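The wrist view shows the two-pocket tray with the wide pocket at (288,196) on the +y side and the narrow one at (360,195). Next, the stock from above.

Request:
jog_arm([
  [[85,0.6,-5.8,-0.5,0,0,0],[85,0.6,-5.8,-0.5,0,0,0],[85,0.6,-5.8,-0.5,0,0,0],[85,0.6,-5.8,-0.5,0,0,0],[85,0.6,-5.8,-0.5,0,0,0],[85,0.6,-5.8,-0.5,0,0,0],[85,0.6,-5.8,-0.5,0,0,0],[85,0.6,-5.8,-0.5,0,0,0],[85,0.6,-5.8,-0.5,0,0,0]],
])

```text
clock: 4.13
position: [558.3, 0.0, 250.1]
ee_rot: [3.141, 0.0, -0.002]
force: [-0.5, 0.0, -0.0]
grip_width: 0.995
```

```bash
cat >> h.py <<'E'
MOD={"bottle_white":[circ(18.5,0),circ(18.5,48),circ(11.5,55),circ(11.5,70)],"stopper_large":[circ(13,0),circ(16,28)],"stopper_small":[circ(10.5,0),circ(13,26)],"glass_jar":[circ(17,0),circ(17,40)]}
def fit(n,p0,F,z0=0):
    mod=np.vstack(MOD[n])+[0,0,z0]; ms={}
    for c in F:
        b=mask(n,c,np.array(p0),F[c])
        if b is None: print(n,c,"none");continue
        ms[c]=hullpts(b[1])
    def res(p,cs): return np.concatenate([mom(proj(F[c],mod+[p[0],p[1],0]))[0]-mom(ms[c])[0] for c in cs])
    for cs in [[c] for c in ms]:
        s=least_squares(res,p0,args=(cs,),diff_step=1e-3); print(n,cs,s.x.round(1),np.abs(s.fun).max().round(2),[(round(mom(proj(F[c],mod+[*s.x,0]))[1]),round(mom(ms[c])[1])) for c in cs])
def rect(n,p0,F,z):
    for c in F:
        b=mask(n,c,np.array(p0),F[c],60)
        if b is None: print(n,c,"none");continue
        ys,xs=np.nonzero(b[1]); w=back(F[c],np.c_[xs,ys],z)[:,:2].astype(np.float32)
        r=cv2.minAreaRect(w); print(n,c,np.round(r[0],1),np.round(r[1],1),round(r[2],2),"mean",w.mean(0).round(1),round(b[2],2))
E
python3 - <<'E'
from h import *
import pickle
f1,_=pickle.load(open("f1.pkl","rb"))
print(back(f1,[[288,196],[360,195]],9))
F={c:grab_frame(c) for c in ["wrist","scene","side"]}
cv2.imwrite("pics/w2.png",F["wrist"]["pixels"])
for n,p in [("bottle_white",(665,102)),("stopper_large",(657,-35)),("stopper_small",(469,93)),("glass_jar",(557,88))]: fit(n,p,F)
rect("pestle_mid",(462,-25),F,11); rect("match_box",(552,-30),F,7); rect("tray_trough",(493,277),F,6)
print(env.observe()["position"],env.observe()["clock"])
go(500,270,250,0)
E
```

```text
[[ 535.14176337 -202.0618746     9.        ]
 [ 536.20183015 -275.43897663    9.        ]]
bottle_white ['wrist'] [665.  101.2] 0.0 [(1972, 1931)]
bottle_white ['scene'] [665.7 100.7] 0.0 [(806, 746)]
bottle_white ['side'] [662.9  98.4] 0.0 [(628, 550)]
stopper_large ['wrist'] [657.1 -34.7] 0.0 [(981, 950)]
stopper_large ['scene'] [656.7 -35.8] 0.0 [(313, 282)]
stopper_large ['side'] [655.1 -37.1] 0.0 [(322, 288)]
stopper_small ['wrist'] [467.7  93.4] 0.0 [(538, 498)]
stopper_small ['scene'] [466.9  93.9] 0.0 [(319, 280)]
stopper_small ['side'] [465.   90.3] 0.0 [(225, 220)]
glass_jar ['wrist'] [559.1  85.6] 0.0 [(1217, 1090)]
glass_jar ['scene'] [557.3  86.2] 0.0 [(611, 532)]
glass_jar ['side'] [555.8  81.6] 0.0 [(453, 402)]
pestle_mid wrist [462.6 -24.5] [ 23.5 112. ] 3.63 mean [463.7 -21.7] 0.61
pestle_mid scene [463.3 -26.3] [ 24.1 117.4] 5.21 mean [461.6 -21.2] 0.81
pestle_mid side [460.8 -27.6] [ 20.  126.7] 3.01 mean [461.2 -27.6] 0.92
match_box wrist [551.1 -29.4] [56.8 37.1] 6.63 mean [551.6 -29.4] 0.82
match_box scene [551.7 -29.9] [63.5 46.1] 5.32 mean [551.  -29.7] 0.7
match_box side [550.9 -29. ] [64.9 53.2] 6.82 mean [550.4 -29.9] 0.86
tray_trough wrist [495.8 273.7] [162.5 151. ] 79.28 mean [500.1 273.6] 0.75
tray_trough scene [493.3 275.8] [161.4 155.8] 79.35 mean [488.7 279.5] 0.65
tray_trough side [491.1 268.5] [171.4 155.7] 78.73 mean [488.4 262.1] 0.68
[558.46259525   1.02209856 250.18067818] 5.3333
shift [-1.471e+00 -6.722e+00  4.000e-03] turn [ 0.01 -0.   -0.08] dist 275 rows>= 6.6
```

View pics/w2.png

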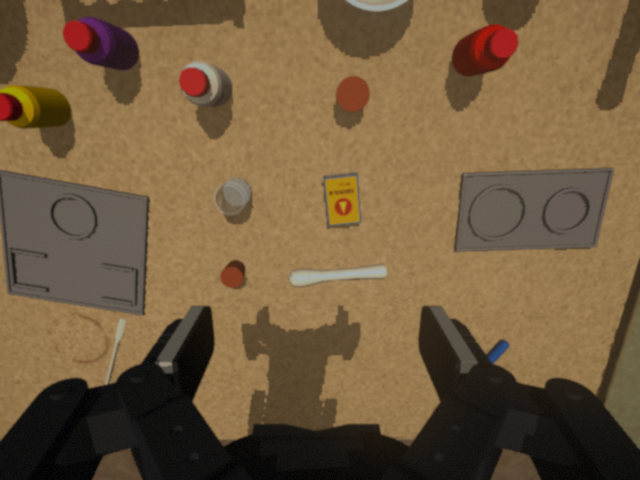

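The stock view shows the white bottle at (203,85), large stopper (352,95), small stopper (233,275), pestle from (291,279) to (386,271), jar (233,198) and matchbox (342,200). I need one precise look over the trough tray.

Request:
jog_arm([
  [[85,-1.5,-6.2,0,0,0,0],[85,-1.5,-6.2,0,0,0,0],[85,-1.5,-6.2,0,0,0,0],[85,-1.5,-6.2,0,0,0,0],[85,-1.5,-6.2,0,0,0,0],[85,-1.5,-6.2,0,0,0,0],[85,-1.5,-6.2,0,0,0,0],[85,-1.5,-6.2,0,0,0,0],[85,-1.5,-6.2,0,0,0,0]],
])

```text
clock: 6.08
position: [498.8, 249.0, 250.1]
ee_rot: [3.141, -0.0, -0.0]
force: [-0.1, -0.3, 0.2]
grip_width: 1.0
```

```bash
python3 - <<'E'
from h import *
F={c:grab_frame(c) for c in ["wrist"]}
cv2.imwrite("pics/w3.png",F["wrist"]["pixels"])
rect("tray_trough",(494,275),F,6)
for n,p in [("bottle_white",(665,102)),("stopper_small",(469,93)),("glass_jar",(557,88))]: fit(n,p,F)
rect("pestle_mid",(462,-25),F,11)
f=F["wrist"]
# overlay model
C=np.array([495,274,0]);y=np.radians(-10.7);R=np.array([[np.cos(y),-np.sin(y),0],[np.sin(y),np.cos(y),0],[0,0,1]])
im=cv2.resize(f["pixels"],None,fx=2,fy=2,interpolation=cv2.INTER_CUBIC)
def dr(P,z,col):
    q=proj(f,np.c_[np.array(P,float),np.full(len(P),z)]@R.T+C); cv2.polylines(im,[((q*2+.5)*8).astype(int).reshape(-1,1,2)],True,col,1,cv2.LINE_AA,3)
dr([[-75,-80],[75,-80],[75,80],[-75,80]],6,(0,255,0))
dr([[-57,-68],[-17,-68],[-17,68],[-57,68]],9.5,(0,0,255))
dr(circ(22,0)[:,:2]+[38,0],9.5,(0,0,255))
q=proj(f,C[None])[0]*2
x0=int(max(0,min(1280-500,q[0]-250)));y0=int(max(0,min(960-400,q[1]-200)))
cv2.imwrite("pics/w3c.png",cv2.resize(im[y0:y0+400,x0:x0+500],(750,600)))
print(env.observe()["position"],env.observe()["clock"])
E
```

```text
tray_trough wrist [496.  275.5] [159.9 150.2] 79.17 mean [500.4 275.5] 0.68
bottle_white ['wrist'] [659.  105.1] 0.0 [(2872, 1958)]
stopper_small ['wrist'] [468.2  94.8] 0.0 [(615, 556)]
glass_jar ['wrist'] [558.8  87.1] 0.0 [(1596, 1400)]
pestle_mid wrist [462.5 -25.4] [ 21.3 115.1] 3.04 mean [464.  -21.4] 0.6
[499.35191123 247.80337688 250.14394741] 6.3833
```

View pics/w3c.png

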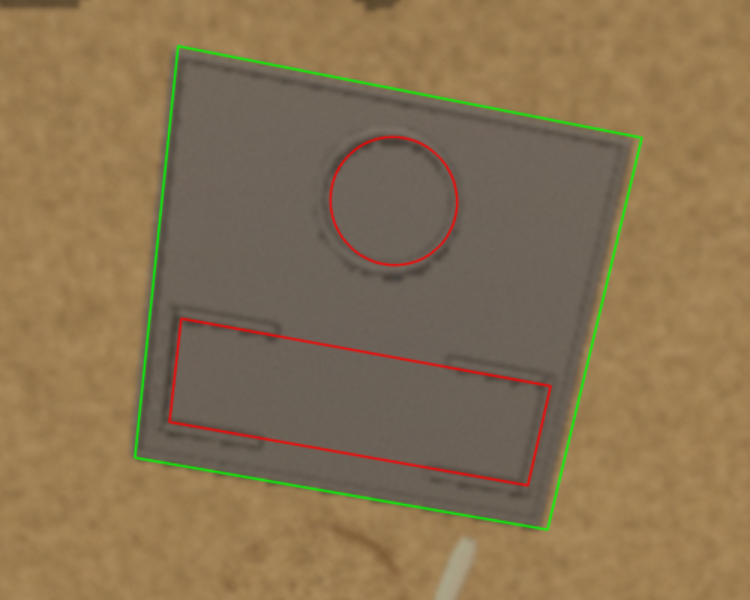

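Model overlay: the tray outline, ring and trough match within about 2 mm. The tray centre is about (495.5, 275) with yaw -0.187, the trough at (459,282) and the pocket at (533,268). I'll start with the small stopper at (468,93.8).

```bash
python3 -c "
from h import *
go(468,93.8,100,0);go(468,93.8,10,0)"
```

```text
shift [-0.77   3.852  3.755] turn [ 0.02 -0.   -0.21] dist 217 rows>= 5.2
shift [-0.77   3.851  6.005] turn [ 0.02 -0.   -0.21] dist 287 rows>= 6.9
```

Request:
jog_arm([
  [[60,-0.77,3.85,3.75,0,0,0],[60,-0.77,3.85,3.75,0,0,0],[60,-0.77,3.85,3.75,0,0,0],[60,-0.77,3.85,3.75,0,0,0],[60,-0.77,3.85,3.75,0,0,0],[60,-0.77,3.85,3.75,0,0,0],[60,-0.77,3.85,3.75,0,0,0],[60,-0.77,3.85,4.5,0,0,0],[60,-0.77,3.85,5.2,0,0,0],[60,-0.77,3.85,5.8,0,0,0],[60,-0.77,3.85,6.0,0,0,0],[60,-0.77,3.85,6.0,0,0,0],[60,-0.77,3.85,6.0,0,0,0]],
], newtons=25)

```text
clock: 7.47
position: [469.6, 94.5, 11.4]
ee_rot: [-3.142, -0.002, -0.003]
force: [-0.7, 0.1, 0.5]
grip_width: 0.703
```

```bash
python3 - <<'E'
from h import *
F={c:grab_frame(c) for c in ["wrist","side"]}
a=F["wrist"]["pixels"]; b=cv2.resize(F["side"]["pixels"][150:350,150:390],(480,400))
cv2.imwrite("pics/g1.png",np.hstack([cv2.resize(a,(533,400))[:, :300+20], b]) if 0 else a); cv2.imwrite("pics/g1s.png",b)
print(env.observe()["position"])
E
```

```text
[470.37436764  94.29005278  12.24914605]
```

View pics/g1.png

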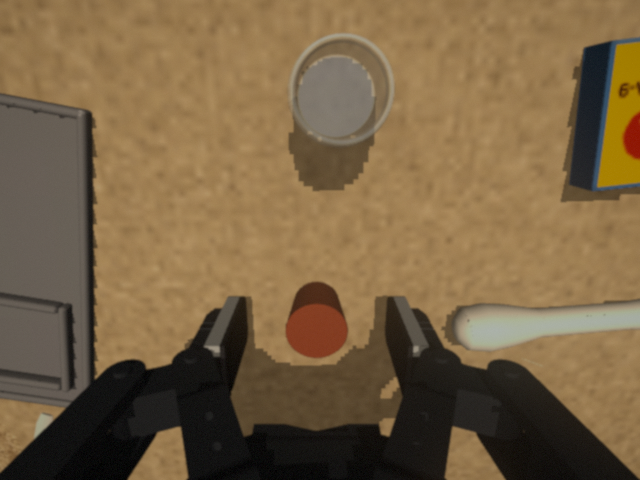

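View pics/g1s.png

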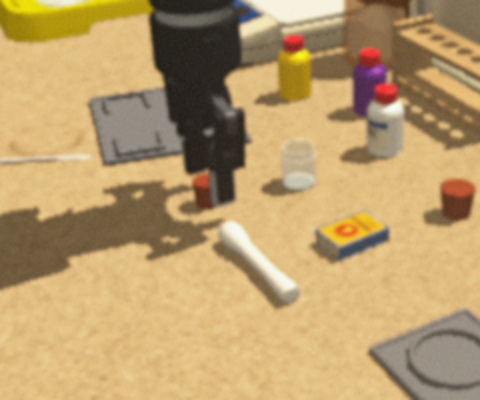

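The stopper sits centred between the fingers at (316,330). Closing now.

Request:
jog_arm([
  [[0,0,0,0.04,0,0,0],[0,0,0,0.04,0,0,0],[0,0,0,0.04,0,0,0],[0,0,0,0.04,0,0,0],[0,0,0,0.04,0,0,0],[0,0,0,0.04,0,0,0],[0,0,0,0.04,0,0,0]],
], newtons=25)

```text
clock: 8.15
position: [471.6, 94.4, 11.9]
ee_rot: [-3.141, -0.007, -0.003]
force: [-0.7, -0.7, 6.7]
grip_width: 0.276
```

Request:
jog_arm([
  [[0,0,0,-0.5,0,0,0],[0,0,0,-1.2,0,0,0],[0,0,0,-2,0,0,0],[0,0,0,-2.5,0,0,0],[0,0,0,-2.5,0,0,0],[0,0,0,-2.5,0,0,0]],
])

```text
clock: 8.65
position: [472.0, 94.4, 113.3]
ee_rot: [-3.141, -0.01, -0.004]
force: [0.1, 0.4, -0.3]
grip_width: 0.274
```

```bash
python3 - <<'E'
from h import *
F={c:grab_frame(c) for c in ["wrist","side"]}
cv2.imwrite("pics/g2.png",F["wrist"]["pixels"])
s=env.observe();print(s["position"],s["grip_width"],s["clock"])
fit("stopper_small",s["position"][:2],F,s["position"][2]-11)
go(536.5,-275.5,110,0)
E
```

```text
[469.6882459   94.33612319 110.77241876] 0.275034931835285 8.75
stopper_small wrist none
stopper_small side none
shift [1.714e+00 9.239e+00 7.000e-03] turn [-0.01 -0.17 -0.21] dist 376 rows>= 9.0
```

View pics/g2.png

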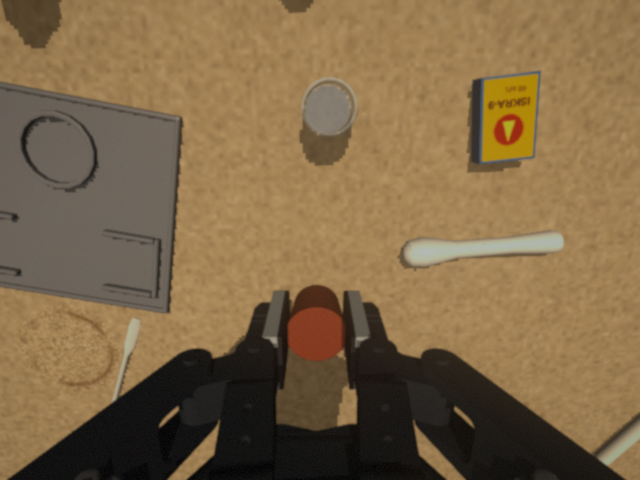

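```bash
python3 - <<'E'
from h import *
f=grab_frame("wrist"); p=env.observe()["position"]
w=back(f,[[316,333]],p[2]+14.5)[0]; print(w-p,p)
E
```

```text
[-3.06908613  0.07474656 14.5       ] [469.40518436  94.30279259 110.18003261]
```

The stopper is held 3 mm behind the TCP in x. Carrying it to the narrow pocket.

Request:
jog_arm([
  [[0,1.75,9.25,0,0,0,0],[0,1.75,9.25,0,0,0,0],[0,1.75,9.25,0,0,0,0],[0,1.75,9.25,0,0,0,0],[0,1.75,9.25,0,0,0,0],[0,1.75,9.25,0,0,0,0],[0,1.75,9.25,0,0,0,0],[0,1.75,9.25,0,0,0,0],[0,1.75,9.25,0,0,0,0],[0,1.75,9.25,0,0,0,0],[0,1.75,9.25,0,0,0,0],[0,1.75,9.25,1.2,0,0,0],[0,1.75,9.25,1.7,0,0,0],[0,1.75,9.25,1.7,0,0,0],[0,1.75,9.25,1.7,0,0,0]],
])

```text
clock: 10.15
position: [536.0, -272.9, 39.7]
ee_rot: [-3.137, 0.003, -0.002]
force: [0.5, -0.2, -0.8]
grip_width: 0.273
```

```bash
python3 - <<'E'
from h import *
f=grab_frame("wrist"); s=env.observe(); print(s["position"],s["ee_rot"],s["grip_width"],s["clock"])
cv2.imwrite("pics/p1.png",f["pixels"])
go(539.5,-275.5,16,0.0)
E
```

```text
[ 537.96689498 -274.43145214   42.0022318 ] [-3.14017856e+00 -1.65917506e-03 -2.27227664e-03] 0.2774796938097212 10.2
shift [0.037 0.028 0.65 ] turn [-0.08 -0.1  -0.13] dist 26 rows>= 0.6
```

View pics/p1.png

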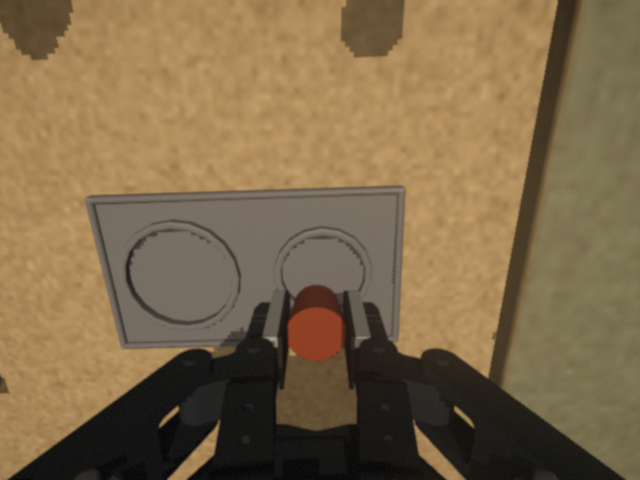

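```bash
python3 - <<'E'
from h import *
f=grab_frame("wrist"); s=env.observe(); p=s["position"]; print(p)
im=cv2.resize(f["pixels"],None,fx=2,fy=2)
for c,r in (((536.7,-275.5),26),((535.5,-200.5),32)):
    q=proj(f,circ(r,9)+[*c,0]); cv2.polylines(im,[(q*2).astype(int).reshape(-1,1,2)],True,(0,255,0),1)
q=proj(f,circ(10.5,p[2]-11.5)+[p[0]-3,p[1],0]);cv2.polylines(im,[(q*2).astype(int).reshape(-1,1,2)],True,(255,255,0),1)
cv2.imwrite("pics/p1o.png",im[340:760,160:840])
E
```

```text
[ 539.19076239 -275.46983833   43.56757924]
```

View pics/p1o.png

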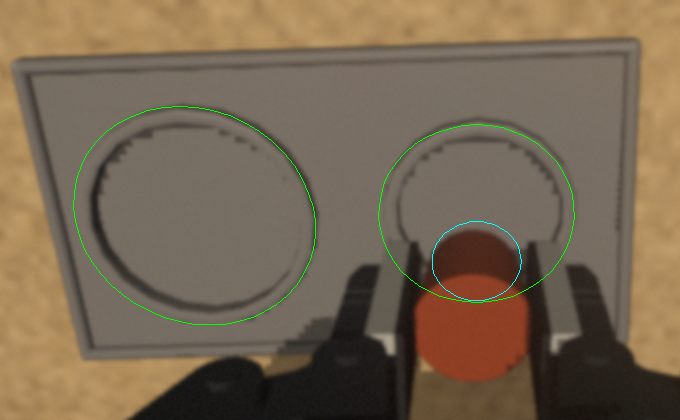

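The predicted rings and foot line up. Lowering.

Request:
jog_arm([
  [[0,0.02,0,0.4,0,0,0],[0,0.02,0,0.65,0,0,0],[0,0.02,0,0.65,0,0,0],[0,0.02,0,0.65,0,0,0],[0,0.02,0,0.65,0,0,0]],
])

```text
clock: 10.67
position: [540.7, -275.8, 18.6]
ee_rot: [3.14, -0.006, -0.002]
force: [-0.3, -0.4, -0.5]
grip_width: 0.274
```

```bash
python3 - <<'E'
from h import *
s=env.observe(); print(s["position"],s["ee_rot"],s["force"],s["clock"])
E
```

```text
[ 540.71922988 -275.79537136   18.62435865] [ 3.14004900e+00 -5.79341027e-03 -2.20784710e-03] [-0.31150646 -0.36743635 -0.52702403] 10.6667
```

Request:
jog_arm([
  [[0,-0.03,0,0.05,0,0,0],[0,-0.03,0,0.05,0,0,0],[0,-0.03,0,0.05,0,0,0]],
])

```text
clock: 10.92
position: [539.7, -276.0, 17.1]
ee_rot: [3.14, -0.006, -0.002]
force: [0.8, -0.2, 0.4]
grip_width: 0.274
```

Request:
jog_arm([
  [[0,0,0,0.06,0,0,0],[0,0,0,0.06,0,0,0],[0,0,0,0.06,0,0,0]],
])

```text
clock: 11.17
position: [540.2, -276.3, 16.0]
ee_rot: [3.139, -0.007, -0.002]
force: [-1.5, 1.9, 7.2]
grip_width: 0.274
```

Contact with the floor (7 N at z 16). Release.

Request:
jog_arm([
  [[30,0,0,-0.02,0,0,0],[48,0,0,-0.02,0,0,0],[48,0,0,-0.02,0,0,0],[48,0,0,-0.02,0,0,0],[48,0,0,-0.02,0,0,0],[48,0,0,-1,0,0,0],[48,0,0,-2,0,0,0],[48,0,0,-3,0,0,0],[48,0,0,-3,0,0,0],[48,0,0,-3,0,0,0]],
])

```text
clock: 12.0
position: [541.8, -277.7, 140.0]
ee_rot: [3.134, -0.014, -0.002]
force: [0.4, 0.7, 0.3]
grip_width: 0.561
```

```bash
python3 - <<'E'
from h import *
F={c:grab_frame(c) for c in ["wrist","scene","side"]}
cv2.imwrite("pics/p2.png",F["wrist"]["pixels"])
s=env.observe();print(s["position"],s["clock"])
fit("stopper_small",(537,-275),F,4)
rect("pestle_mid",(462,-25),F,11)
rect("tray_pockets",(536,-237),F,6)
go(462.5,-25,110,np.pi/2+0.065)
E
```

```text
[ 538.17942864 -275.20929815  134.15752432] 12.15
stopper_small ['wrist'] [ 536.4 -276.4] 0.0 [(1060, 930)]
stopper_small ['scene'] [ 535.4 -276.8] 0.0 [(221, 223)]
stopper_small ['side'] [ 534.8 -277.7] 0.0 [(460, 396)]
pestle_mid wrist [466.5 -48.1] [19.  78.9] 3.66 mean [465.8 -49.7] 0.64
pestle_mid scene [463.9 -25.6] [ 25.5 115.9] 4.4 mean [461.9 -19.9] 0.8
pestle_mid side [460.2 -28.3] [ 21.3 128. ] 3.01 mean [460.9 -29.6] 0.76
tray_pockets wrist [ 537.  -238.6] [ 90.8 159.1] 1.86 mean [ 540.  -236.8] 0.59
tray_pockets scene [ 535.1 -236.6] [ 95.9 164.7] 1.28 mean [ 532.5 -227.7] 0.76
tray_pockets side [ 533.8 -241.6] [ 93.3 162.8] 1.8 mean [ 531.2 -247.7] 0.73
shift [-1.938 -6.27   0.613] turn [  0.4   -0.2  -93.86] dist 264 rows>= 13.1
```

View pics/p2.png

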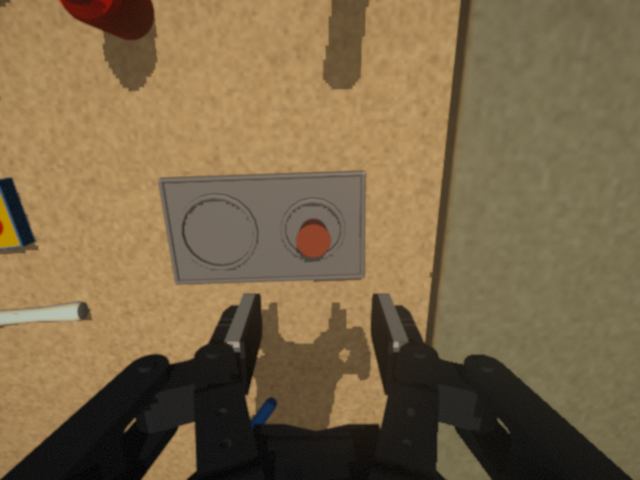

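The small stopper stands in the narrow pocket at (313,238), fitted within 2 mm of its centre. Now the pestle.

Request:
jog_arm([
  [[45,-1.94,-6.27,0.6,0,0,-94],[45,-1.94,-6.27,0.6,0,0,-94],[45,-1.94,-6.27,0.6,0,0,-94],[45,-1.94,-6.27,0.6,0,0,-94],[45,-1.94,-6.27,0.6,0,0,-94],[45,-1.94,-6.27,0.6,0,0,-94],[45,-1.94,-6.27,0.6,0,0,-94],[45,-1.94,-6.27,0.6,0,0,-94],[45,-1.94,-6.27,0.6,0,0,-94],[45,-1.94,-6.27,0.6,0,0,-94],[45,-1.94,-6.27,0.6,0,0,-94],[45,-1.94,-6.27,0.6,0,0,-94],[45,-1.94,-6.27,0.6,0,0,-94],[45,-1.94,-6.27,0.6,0,0,-94],[45,-1.94,-6.27,0.6,0,0,-94],[45,-1.94,-6.27,0.6,0,0,-94]],
])

```text
clock: 13.93
position: [462.5, -25.1, 110.6]
ee_rot: [3.135, 0.003, 1.636]
force: [-0.3, -0.1, 0.5]
grip_width: 0.528
```

```bash
python3 - <<'E'
from h import *
F={c:grab_frame(c) for c in ["wrist"]}
cv2.imwrite("pics/e1.png",F["wrist"]["pixels"])
rect("pestle_mid",(462,-25),F,11)
s=env.observe();print(s["position"],s["ee_rot"],s["clock"])
go(462.7,-25.2,3,np.pi/2+0.062)
E
```

```text
pestle_mid wrist [462.4 -24.1] [ 18.7 112.4] 3.73 mean [462.5 -17. ] 0.65
[462.44152921 -25.04419835 110.56180562] [3.13499451e+00 2.50779132e-03 1.63650758e+00] 14.0333
shift [ 2.000e-03 -1.200e-02  2.689e+00] turn [0.38 0.14 0.21] dist 108 rows>= 2.6
```

View pics/e1.png

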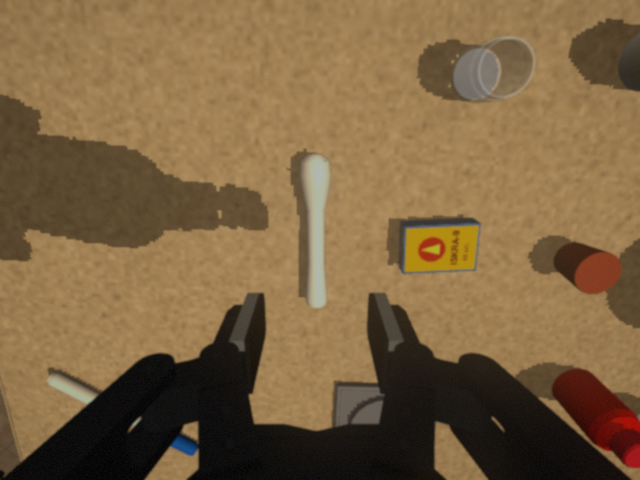

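Pestle centred between the fingers, with the matchbox (440,247) clear of the right one. Descending.

Request:
jog_arm([
  [[45,0,-0.01,0.8,0.3,0,0],[45,0,-0.01,1.6,0.3,0,0],[45,0,-0.01,2.2,0.3,0,0],[45,0,-0.01,2.5,0.3,0,0],[45,0,-0.01,2.65,0.3,0,0],[45,0,-0.01,2.65,0.3,0,0],[45,0,-0.01,2.65,0.3,0,0],[45,0,-0.01,2.65,0.3,0,0]],
])

```text
clock: 14.7
position: [464.1, -25.6, 5.7]
ee_rot: [3.138, 0.003, 1.636]
force: [0.1, 0.1, 0.6]
grip_width: 0.529
```

Request:
jog_arm([
  [[0,0,0,0,0,0,0],[0,0,0,0,0,0,0],[0,0,0,0,0,0,0],[0,0,0,0,0,0,0],[0,0,0,0,0,0,0],[0,0,0,0,0,0,0],[0,0,0,0,0,0,0]],
], newtons=45)

```text
clock: 15.28
position: [465.3, -25.9, 7.1]
ee_rot: [3.135, 0.004, 1.636]
force: [-0.6, -0.0, 6.6]
grip_width: 0.205
```

Request:
jog_arm([
  [[0,0,0,-0.5,0,0,0],[0,0,0,-1.2,0,0,0],[0,0,0,-2,0,0,0],[0,0,0,-2.5,0,0,0],[0,0,0,-2.5,0,0,0],[0,0,0,-2.5,0,0,0],[0,0,0,-2.5,0,0,0]],
])

```text
clock: 15.87
position: [463.6, -25.3, 106.1]
ee_rot: [3.137, 0.004, 1.636]
force: [-0.5, -0.3, -1.9]
grip_width: 0.202
```

```bash
python3 - <<'E'
from h import *
F={c:grab_frame(c) for c in ["wrist","side"]}
cv2.imwrite("pics/e2.png",F["wrist"]["pixels"])
cv2.imwrite("pics/e2s.png",cv2.resize(F["side"]["pixels"][150:350,150:390],(720,600)))
s=env.observe();print(s["position"],s["ee_rot"],s["grip_width"],s["clock"])
rect("pestle_mid",s["position"][:2],{"wrist":F["wrist"]},s["position"][2]+6)
go(459.1,281.9,110,np.pi/2-.187)
E
```

```text
[462.97437138 -25.16141471 105.28407547] [3.13907314e+00 2.89853263e-03 1.63602091e+00] 0.20621357113781902 15.9667
pestle_mid wrist [462.6 -23.8] [ 20.7 114.3] 2.47 mean [462.9 -14. ] 0.89
shift [ 7.667  0.402 -0.14 ] turn [ 0.16  0.15 14.45] dist 307 rows>= 7.4
```

View pics/e2.png

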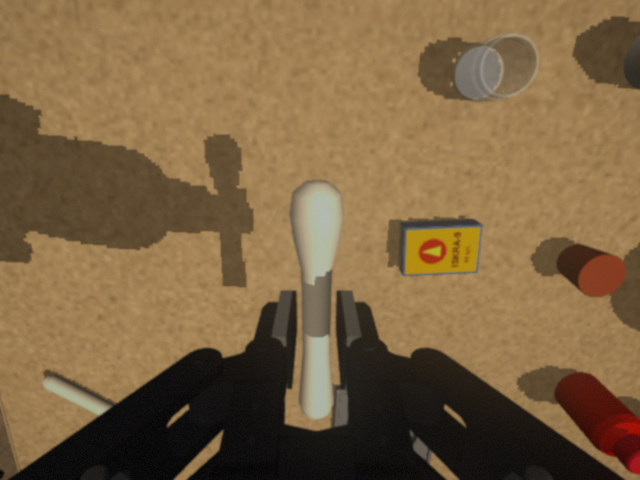

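View pics/e2s.png

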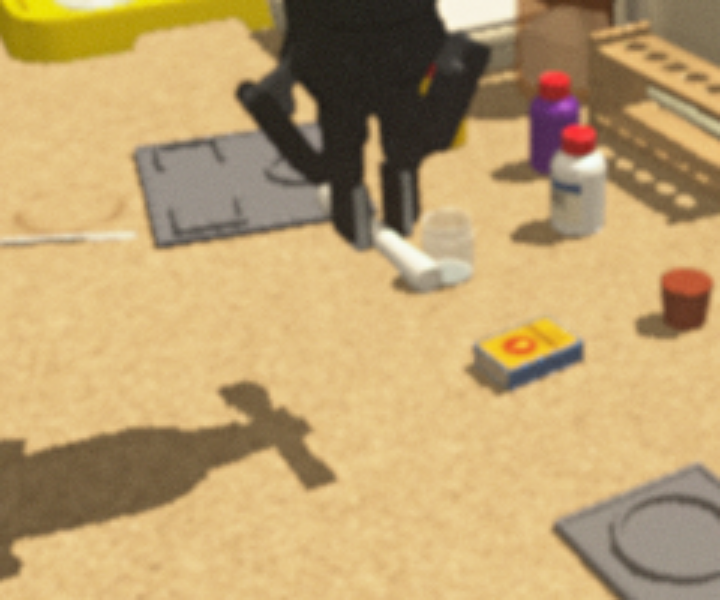

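The pestle is held level near its middle. Moving over the trough.

Request:
jog_arm([
  [[0,7.65,0.4,0,0,0,14.5],[0,7.65,0.4,0,0,0,14.5],[0,7.65,0.4,0,0,0,14.5],[0,7.65,0.4,0,0,0,14.5],[0,7.65,0.4,0,0,0,14.5],[0,7.65,0.4,0,0,0,14.5],[0,7.65,0.4,0,0,0,14.5],[0,7.65,0.4,0,0,0,14.5],[0,7.65,0.4,0,0,0,14.5],[0,7.65,0.4,0,0,0,14.5],[0,7.65,0.4,1.2,0,0,14.5],[0,7.65,0.4,1.6,0,0,14.5],[0,7.65,0.4,1.6,0,0,14.5],[0,7.65,0.4,1.6,0,0,14.5],[0,7.65,0.4,1.6,0,0,14.5]],
])

```text
clock: 17.27
position: [460.1, 280.4, 41.2]
ee_rot: [3.138, 0.002, 1.382]
force: [-0.1, 0.1, -1.0]
grip_width: 0.204
```

```bash
cat >> h.py <<'E'
def ov(f,p,out,C=(495.5,275,0),yaw=-.187,crop=None):
    R=Ro.from_euler("z",yaw).as_matrix(); im=cv2.resize(f["pixels"],None,fx=2,fy=2)
    def dr(P,z,col):
        q=proj(f,np.c_[np.array(P,float),np.full(len(P),z)]@R.T+C); cv2.polylines(im,[(q*2+.5).astype(int).reshape(-1,1,2)],True,col,1,cv2.LINE_AA)
    dr([[-75,-80],[75,-80],[75,80],[-75,80]],6,(0,255,0)); dr([[-57,-68],[-17,-68],[-17,68],[-57,68]],9.5,(0,0,255)); dr(circ(22,0)[:,:2]+[38,0],9.5,(0,0,255))
    cv2.imwrite(out,cv2.resize(im,(800,600)))
E
python3 - <<'E'
from h import *
f=grab_frame("wrist"); s=env.observe(); print(s["position"],s["ee_rot"],s["clock"])
ov(f,None,"pics/e3.png")
rect("pestle_mid",s["position"][:2],{"wrist":f},s["position"][2]+6)
go(459.1,280.5,9,np.pi/2-.187)
E
```

```text
[460.82571686 280.86467926  41.98550942] [3.13599909e+00 7.18447289e-04 1.38185935e+00] 17.3167
pestle_mid wrist [460.6 282.6] [113.3  20.6] 79.17 mean [462.5 292.5] 0.68
shift [-0.026 -0.051  0.834] turn [ 0.36  0.01 -0.1 ] dist 33 rows>= 0.8
```

View pics/e3.png

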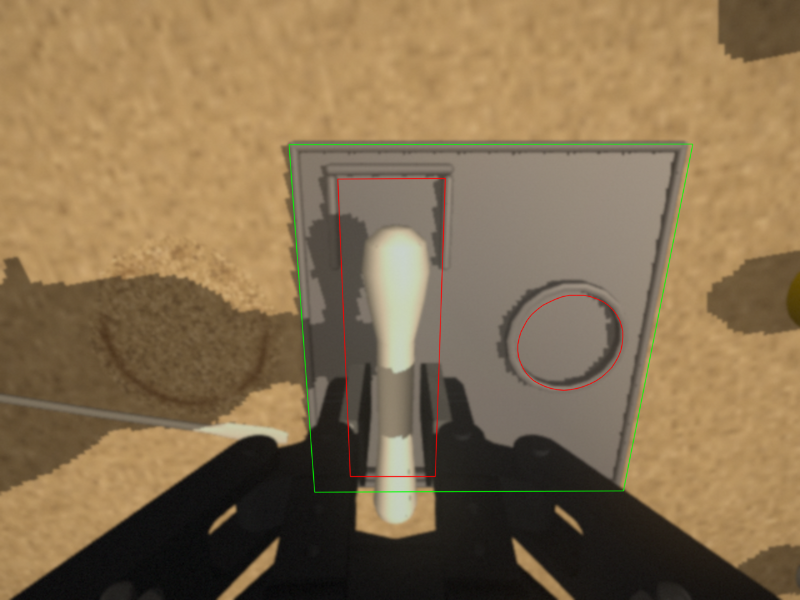

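Pestle lined up with the trough. Lowering until contact.

Request:
jog_arm([
  [[0,-0.03,-0.04,0.4,0,0,0],[0,-0.03,-0.04,0.7,0,0,0],[0,-0.03,-0.04,0.75,0,0,0],[0,-0.03,-0.04,0.75,0,0,0],[0,-0.03,-0.04,0.75,0,0,0],[0,-0.03,-0.04,0.75,0,0,0]],
])

```text
clock: 17.87
position: [460.1, 280.5, 13.0]
ee_rot: [3.134, -0.0, 1.382]
force: [-0.2, 0.7, -1.0]
grip_width: 0.204
```

Request:
jog_arm([
  [[0,0,0,0.06,0,0,0],[0,0,0,0.06,0,0,0],[0,0,0,0.06,0,0,0]],
])

```text
clock: 18.12
position: [460.8, 280.9, 11.2]
ee_rot: [3.133, -0.001, 1.382]
force: [0.9, 0.7, 0.3]
grip_width: 0.203
```

Request:
jog_arm([
  [[0,0,0,0.05,0,0,0],[0,0,0,0.05,0,0,0],[0,0,0,0.05,0,0,0]],
])

```text
clock: 18.37
position: [460.9, 280.9, 11.1]
ee_rot: [3.133, -0.001, 1.383]
force: [-4.7, -2.1, 12.4]
grip_width: 0.203
```

Contact. Release.

Request:
jog_arm([
  [[24,0,0,-0.02,0,0,0],[30,0,0,-0.02,0,0,0],[40,0,0,-0.02,0,0,0],[40,0,0,-0.02,0,0,0],[40,0,0,-0.02,0,0,0],[40,0,0,-1,0,0,0],[40,0,0,-2,0,0,0],[40,0,0,-3,0,0,0],[40,0,0,-4,0,0,0],[40,0,0,-4,0,0,0],[40,0,0,-4,0,0,0]],
])

```text
clock: 19.28
position: [462.0, 282.0, 174.6]
ee_rot: [3.127, -0.005, 1.383]
force: [-0.9, -0.6, -0.7]
grip_width: 0.468
```

```bash
python3 - <<'E'
from h import *
F={c:grab_frame(c) for c in ["wrist","scene","side"]}
ov(F["wrist"],None,"pics/e4.png")
s=env.observe();print(s["position"],s["clock"])
rect("pestle_mid",(459,282),F,15)
go(657.3,-35.2,110,0)
E
```

```text
[458.22904627 280.47733669 169.20403293] 19.4333
pestle_mid wrist [461.3 282.9] [111.9  20.6] 78.88 mean [462.9 289.4] 0.84
pestle_mid scene [459.6 282.8] [114.1  25.9] 76.89 mean [461.2 286.4] 0.9
pestle_mid side [458.5 276. ] [128.2  16.3] 77.59 mean [459.3 275.8] 0.46
shift [-6.819  6.357  1.514] turn [ 0.29 -0.13 79.21] dist 378 rows>= 11.1
```

View pics/e4.png

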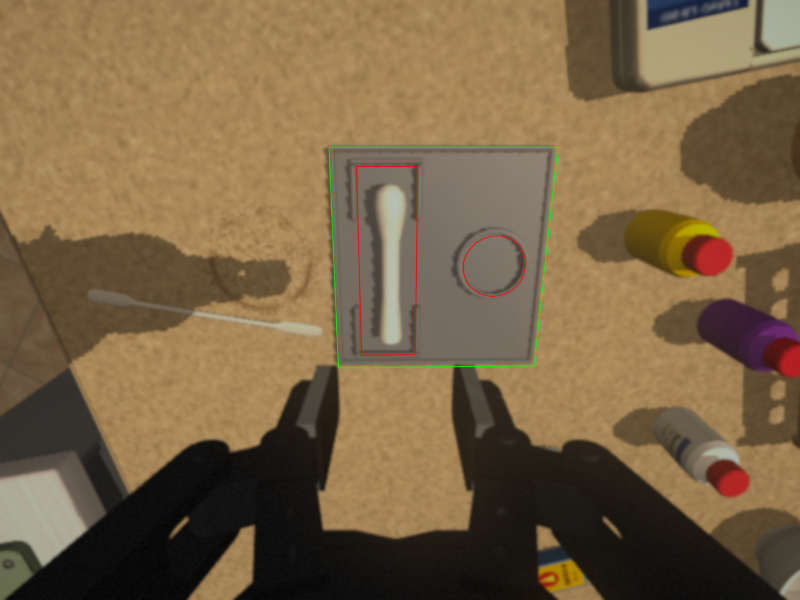

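The pestle lies in the trough, within about 2 mm of its centre. Next is the large stopper.

Request:
jog_arm([
  [[60,-6.82,6.36,1.5,0,0,79],[60,-6.82,6.36,1.5,0,0,79],[60,-6.82,6.36,1.5,0,0,79],[60,-6.82,6.36,1.5,0,0,79],[60,-6.82,6.36,1.5,0,0,79],[60,-6.82,6.36,1.5,0,0,79],[60,-6.82,6.36,1.5,0,0,79],[60,-6.82,6.36,1.5,0,0,79],[60,-6.82,6.36,1.5,0,0,79],[60,-6.82,6.36,1.5,0,0,79],[60,-6.82,6.36,1.5,0,0,79],[60,-6.82,6.36,1.5,0,0,79],[60,-6.82,6.36,1.5,0,0,79],[60,-6.82,6.36,1.5,0,0,79],[60,-6.82,6.36,1.5,0,0,79],[60,-6.82,6.36,1.5,0,0,79]],
])

```text
clock: 20.92
position: [657.2, -34.6, 110.6]
ee_rot: [3.139, -0.005, 0.006]
force: [-0.5, 0.3, -0.0]
grip_width: 0.705
```

```bash
python3 - <<'E'
from h import *
F={c:grab_frame(c) for c in ["wrist","scene"]}
cv2.imwrite("pics/l1.png",F["wrist"]["pixels"])
s=env.observe();print(s["position"],s["ee_rot"],s["clock"])
fit("stopper_large",(657,-35),F)
go(657.0,-35.2,11,0)
E
```

```text
[657.35173745 -34.71751712 110.7783326 ] [ 3.13917201 -0.00480933  0.00525405] 21.0167
stopper_large ['wrist'] [657.8 -34.3] 0.0 [(1936, 1928)]
stopper_large ['scene'] [656.6 -35.6] 0.0 [(313, 276)]
shift [-0.022  0.     2.495] turn [ 0.14 -0.28  0.27] dist 100 rows>= 2.4
```

View pics/l1.png

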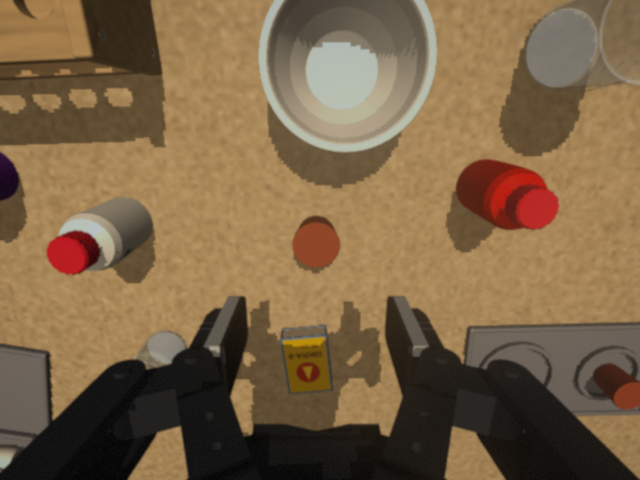

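The large stopper is at (316,243), centred. Its area matches a 32 mm top. Descend and grip.

Request:
jog_arm([
  [[60,-0.01,0,0.8,0,0,0],[60,-0.01,0,1.6,0,0,0],[60,-0.01,0,2.2,0,0,0],[60,-0.01,0,2.45,0,0,0],[60,-0.01,0,2.45,0,0,0],[60,-0.01,0,2.45,0,0,0],[60,-0.01,0,2.45,0,0,0]],
])

```text
clock: 21.7
position: [659.4, -35.5, 15.0]
ee_rot: [3.138, -0.009, 0.005]
force: [-0.1, -0.6, 0.7]
grip_width: 0.701
```

Request:
jog_arm([
  [[0,0,0,0,0,0,0],[0,0,0,0,0,0,0],[0,0,0,0,0,0,0],[0,0,0,0,0,0,0],[0,0,0,0,0,0,0],[0,0,0,0,0,0,0],[0,0,0,0,0,0,0]],
], newtons=25)

```text
clock: 22.28
position: [661.4, -35.6, 17.5]
ee_rot: [3.138, -0.013, 0.005]
force: [-0.1, 0.7, 6.0]
grip_width: 0.34
```

Request:
jog_arm([
  [[0,0,0,-0.5,0,0,0],[0,0,0,-1.2,0,0,0],[0,0,0,-2,0,0,0],[0,0,0,-2.5,0,0,0],[0,0,0,-2.5,0,0,0],[0,0,0,-2.5,0,0,0],[0,0,0,-2.5,0,0,0]],
])

```text
clock: 22.87
position: [659.0, -35.1, 116.3]
ee_rot: [3.138, -0.011, 0.005]
force: [0.1, -0.1, -1.0]
grip_width: 0.341
```

```bash
python3 - <<'E'
from h import *
f=grab_frame("wrist")
cv2.imwrite("pics/l2.png",f["pixels"])
s=env.observe();print(s["position"],s["ee_rot"],s["grip_width"],s["clock"])
go(533,268,110,-.187)
E
```

```text
[658.49650428 -34.98201893 115.38212815] [ 3.13851685 -0.00940086  0.00491507] 0.34259447003559357 22.9167
shift [-3.101 -7.59   0.082] turn [ 0.12 -0.55 11.  ] dist 328 rows>= 7.9
```

View pics/l2.png

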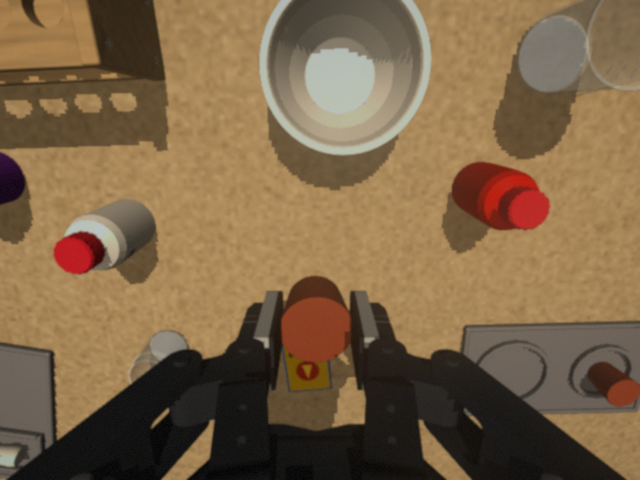

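```bash
python3 - <<'E'
from h import *
f=grab_frame("wrist"); p=env.observe()["position"]
print(back(f,[[316,327]],p[2]+10.5)[0]-p,p)
go(532,268.7,113,-.187)
E
```

```text
[-2.87634205  0.02361109 10.5       ] [658.33650518 -34.94799641 114.98411695]
shift [-3.121 -7.607  0.   ] turn [ 0.12 -0.52 10.99] dist 329 rows>= 7.9
```

Request:
jog_arm([
  [[0,-3.05,-7.6,0,0,-0.5,11],[0,-3.05,-7.6,0,0,-0.5,11],[0,-3.05,-7.6,0,0,-0.5,11],[0,-3.05,-7.6,0,0,-0.5,11],[0,-3.05,-7.6,0,0,-0.5,11],[0,-3.05,-7.6,0,0,-0.5,11],[0,-3.05,-7.6,0,0,-0.5,11],[0,-3.05,-7.6,0,0,-0.5,11],[0,-3.05,-7.6,0,0,-0.5,11],[0,-3.05,-7.6,0,0,-0.5,11],[0,-3.05,-7.6,0,0,-0.5,11],[0,-3.05,-7.6,1.0,0,-0.5,11],[0,-3.05,-7.6,1.6,0,-0.5,11],[0,-3.05,-7.6,1.6,0,-0.5,11],[0,-3.05,-7.6,1.6,0,-0.5,11],[0,-3.05,-7.6,1.6,0,-0.5,11]],
])

```text
clock: 24.3
position: [536.8, 267.4, 49.9]
ee_rot: [3.14, -0.002, -0.189]
force: [0.3, -0.1, 0.7]
grip_width: 0.341
```

```bash
python3 - <<'E'
from h import *
f=grab_frame("wrist"); s=env.observe(); print(s["position"],s["ee_rot"],s["clock"])
ov(f,None,"pics/l3.png",C=(495,275.7,0))
go(534.9,268.2,24,-.187)
E
```

```text
[537.45524538 267.88938019  50.84874655] [ 3.14110695 -0.00349779 -0.18859104] 24.35
shift [-0.067  0.004  0.671] turn [ 0.03 -0.2  -0.09] dist 27 rows>= 0.6
```

View pics/l3.png

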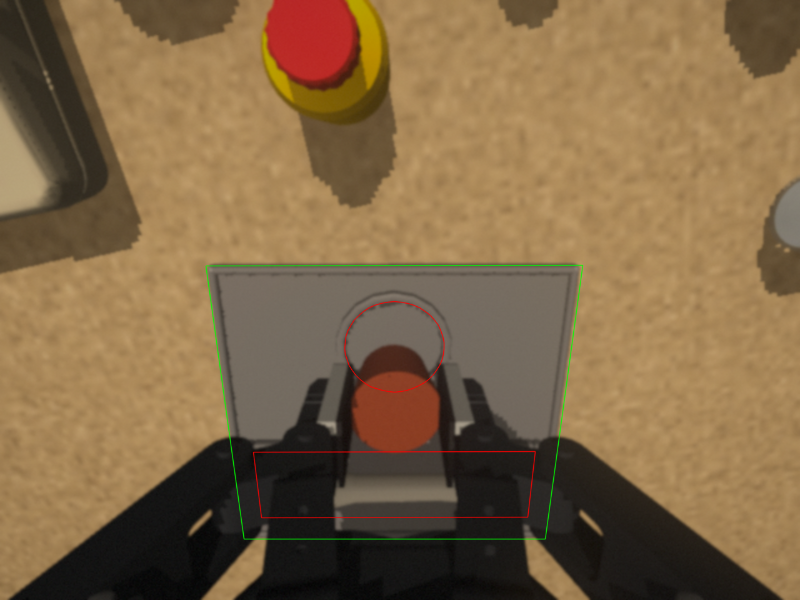

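The ring matches the updated tray model. Lowering.

Request:
jog_arm([
  [[0,-0.06,0,0.4,0,0,0],[0,-0.06,0,0.62,0,0,0],[0,-0.06,0,0.65,0,0,0],[0,-0.06,0,0.65,0,0,0],[0,-0.06,0,0.65,0,0,0],[0,-0.06,0,0.65,0,0,0]],
])

```text
clock: 24.85
position: [535.9, 268.5, 25.7]
ee_rot: [-3.141, -0.005, -0.188]
force: [-0.2, 0.7, 0.3]
grip_width: 0.345
```

Request:
jog_arm([
  [[0,0,0,0.06,0,0,0],[0,0,0,0.06,0,0,0],[0,0,0,0.06,0,0,0]],
])

```text
clock: 25.1
position: [536.0, 268.6, 23.5]
ee_rot: [-3.141, -0.005, -0.188]
force: [0.9, -0.1, -0.3]
grip_width: 0.343
```

Request:
jog_arm([
  [[0,-0.02,0,0.06,0,0,0],[0,-0.02,0,0.06,0,0,0],[0,-0.02,0,0.06,0,0,0]],
])

```text
clock: 25.35
position: [535.8, 269.0, 21.6]
ee_rot: [-3.141, -0.006, -0.188]
force: [0.7, -0.3, 1.6]
grip_width: 0.344
```

Request:
jog_arm([
  [[0,-0.01,0,0.04,0,0,0],[0,-0.01,0,0.04,0,0,0],[0,-0.01,0,0.04,0,0,0]],
])

```text
clock: 25.6
position: [536.0, 269.1, 21.4]
ee_rot: [-3.141, -0.007, -0.188]
force: [-1.1, -1.1, 8.6]
grip_width: 0.341
```

Request:
jog_arm([
  [[33,0,0,-0.02,0,0,0],[45,0,0,-0.02,0,0,0],[55,0,0,-0.02,0,0,0],[55,0,0,-0.02,0,0,0],[55,0,0,-0.02,0,0,0],[55,0,0,-0.02,0,0,0],[55,0,0,-1,0,0,0],[55,0,0,-2,0,0,0],[55,0,0,-3,0,0,0],[55,0,0,-3.5,0,0,0],[55,0,0,-3.5,0,0,0],[55,0,0,-3.5,0,0,0]],
])

```text
clock: 26.6
position: [536.2, 269.6, 163.4]
ee_rot: [-3.139, -0.011, -0.188]
force: [0.2, 0.5, -1.0]
grip_width: 0.642
```

```bash
python3 - <<'E'
from h import *
F={c:grab_frame(c) for c in ["wrist","scene","side"]}
ov(F["wrist"],None,"pics/l4.png",C=(495,275.7,0))
s=env.observe();print(s["position"],s["clock"])
fit("stopper_large",(533,268),F,4)
rect("pestle_mid",(459,282),F,15)
go(665.2,101.2,130,0)
E
```

```text
[533.43525296 268.60896873 159.11991482] 26.75
stopper_large ['wrist'] [532.2 270.5] 0.0 [(1331, 1298)]
stopper_large ['scene'] [531.1 270.2] 0.0 [(509, 505)]
stopper_large ['side'] [530.6 267.3] 0.0 [(218, 176)]
pestle_mid wrist [461.7 282.2] [112.4  23.1] 79.39 mean [462.9 284.9] 0.57
pestle_mid scene [486.1 278.2] [157.3 150.5] 79.22 mean [480.5 281.8] 0.49
pestle_mid side [459.4 279.1] [143.6  20.5] 77.85 mean [459.6 276.7] 0.78
shift [3.989 3.509 0.782] turn [  0.02  -0.32 -10.78] dist 215 rows>= 5.2
```

View pics/l4.png

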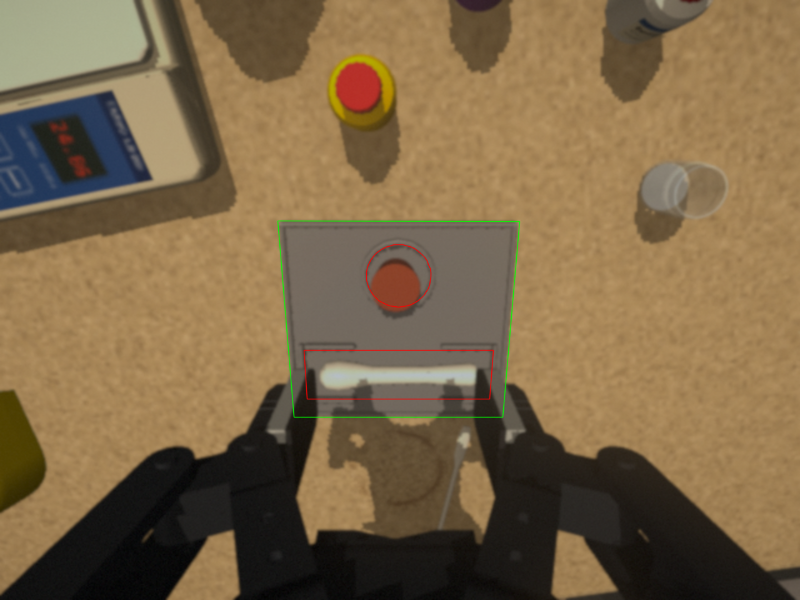

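The large stopper is in the round pocket at (395,283) and the pestle is in the trough. Before the bottle, I'll check the rack's clearance.

```bash
python3 - <<'E'
from h import *
f=grab_frame("scene")
g=back(f,[[158,243],[240,212]],0); print(g)
for p,u in zip(g,[[150,195],[238,172]]):
    for z in range(40,160,5): 
        q=proj(f,[p[0],p[1],z])[0]
        if abs(q[1]-u[1])<3: print(z,q)
E
```

```text
[[758.24296888 233.86868497   0.        ]
 [761.18409847  70.71103208   0.        ]]
100 [147.88954549 197.12989355]
105 [147.34546625 194.66146124]
110 [146.79742049 192.17503321]
85 [236.74050311 174.44249228]
90 [236.53726021 172.10062883]
95 [236.3326574  169.74309572]
```

The rack starts at x≈758 and is 100 mm tall, so it's clear of the gripper. Hover over the bottle.

Request:
jog_arm([
  [[68,4.0,3.5,0.75,0,-0.3,-10.8],[68,4.0,3.5,0.75,0,-0.3,-10.8],[68,4.0,3.5,0.75,0,-0.3,-10.8],[68,4.0,3.5,0.75,0,-0.3,-10.8],[68,4.0,3.5,0.75,0,-0.3,-10.8],[68,4.0,3.5,0.75,0,-0.3,-10.8],[68,4.0,3.5,0.75,0,-0.3,-10.8],[68,4.0,3.5,0.75,0,-0.3,-10.8],[68,4.0,3.5,0.75,0,-0.3,-10.8],[68,4.0,3.5,0.75,0,-0.3,-10.8],[68,4.0,3.5,0.75,0,-0.3,-10.8]],
])

```text
clock: 28.02
position: [665.2, 103.3, 132.1]
ee_rot: [3.142, -0.001, 0.003]
force: [0.5, 0.1, -0.8]
grip_width: 0.793
```

```bash
python3 - <<'E'
from h import *
F={c:grab_frame(c) for c in ["wrist"]}
cv2.imwrite("pics/b1.png",F["wrist"]["pixels"])
s=env.observe();print(s["position"],s["ee_rot"],s["clock"])
fit("bottle_white",(665,101),F)
go(664.7,101.2,18,0)
E
```

```text
[665.34683285 103.09863341 132.10691791] [ 3.14148607e+00 -1.30462174e-03  2.45141932e-03] 28.0667
bottle_white ['wrist'] [665.6 101.6] 0.0 [(3162, 2952)]
shift [-0.022  0.042  2.851] turn [ 0.01 -0.07  0.13] dist 114 rows>= 2.7
```

View pics/b1.png

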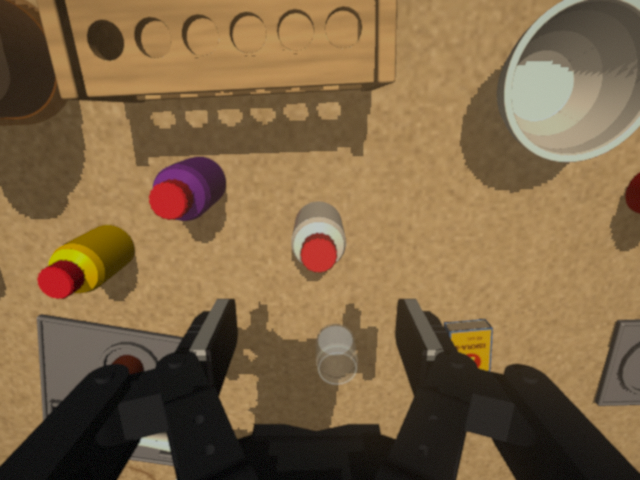

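The white bottle at (318,238) is between the fingers, and purple is well to the left. Descend, grip and lift.

Request:
jog_arm([
  [[68,-0.03,0.04,0.6,0,0,0],[68,-0.03,0.04,1.2,0,0,0],[68,-0.03,0.04,1.8,0,0,0],[68,-0.03,0.04,2.4,0,0,0],[68,-0.03,0.04,2.8,0,0,0],[68,-0.03,0.04,2.85,0,0,0],[68,-0.03,0.04,2.85,0,0,0],[68,-0.03,0.04,2.85,0,0,0]],
])

```text
clock: 28.78
position: [665.3, 101.6, 19.3]
ee_rot: [3.141, -0.003, 0.003]
force: [0.1, 0.4, 0.5]
grip_width: 0.793
```

Request:
jog_arm([
  [[0,-0.05,0,0.08,0,0,0],[0,-0.05,0,0.08,0,0,0],[0,-0.05,0,0.08,0,0,0],[0,-0.05,0,0.08,0,0,0],[0,-0.05,0,0.08,0,0,0],[0,-0.05,0,0.08,0,0,0],[0,-0.05,0,0.08,0,0,0]],
], newtons=35)

```text
clock: 29.37
position: [664.4, 101.8, 17.7]
ee_rot: [-3.141, -0.006, 0.003]
force: [-1.1, 0.4, 6.6]
grip_width: 0.42
```

Request:
jog_arm([
  [[0,0,0,-0.5,0,0,0],[0,0,0,-1.2,0,0,0],[0,0,0,-2,0,0,0],[0,0,0,-2.8,0,0,0],[0,0,0,-3,0,0,0],[0,0,0,-3,0,0,0],[0,0,0,-3,0,0,0],[0,0,0,-3,0,0,0]],
])

```text
clock: 30.03
position: [661.7, 101.6, 134.7]
ee_rot: [3.142, -0.0, 0.003]
force: [-1.1, -0.2, -1.6]
grip_width: 0.427
```

```bash
python3 - <<'E'
from h import *
f=grab_frame("wrist")
cv2.imwrite("pics/b2.png",f["pixels"])
s=env.observe();print(s["position"],s["ee_rot"],s["grip_width"],s["clock"])
go(535.5,-200.5,138,0)
E
```

```text
[661.51850379 101.64292577 134.31295786] [3.14154672e+00 2.73092496e-04 2.60907551e-03] 0.4262606894430104 30.0833
shift [-3.17   7.545 -0.091] turn [0.   0.02 0.15] dist 327 rows>= 7.9
```

View pics/b2.png

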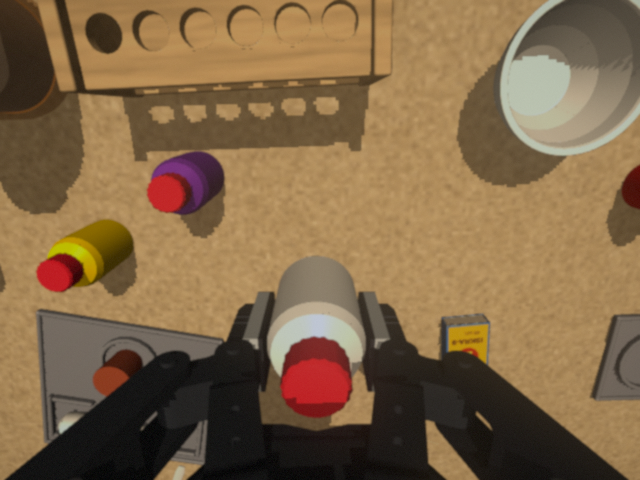

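```bash
python3 - <<'E'
from h import *
f=grab_frame("wrist"); p=env.observe()["position"]
print(back(f,[[316,388],[316,376]],p[2]+52)-p,p)
# overlay bottle at offset candidates
im=f["pixels"].copy()
for z,r in ((70,11.5),(57,11.5),(0,18.5),(45,18.5)):
    q=proj(f,circ(r,p[2]-17.7+z)+[p[0],p[1],0]); cv2.polylines(im,[q.astype(int).reshape(-1,1,2)],True,(0,255,0),1)
cv2.imwrite("pics/b2o.png",im)
E
```

```text
[[2.59519495e+00 1.95204427e-02 5.20000000e+01]
 [7.07322844e+00 3.57617909e-02 5.20000000e+01]] [661.64306735 101.67522649 134.35700197]
```

View pics/b2o.png

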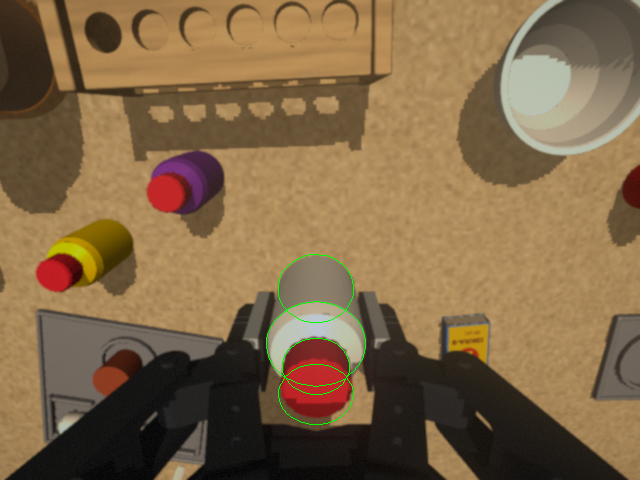

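Request:
jog_arm([
  [[0,-3.16,7.56,0,0,0,0],[0,-3.16,7.56,0,0,0,0],[0,-3.16,7.56,0,0,0,0],[0,-3.16,7.56,0,0,0,0],[0,-3.16,7.56,0,0,0,0],[0,-3.16,7.56,0,0,0,0],[0,-3.16,7.56,0,0,0,0],[0,-3.16,7.56,0,0,0,0],[0,-3.16,7.56,0,0,0,0],[0,-3.16,7.56,0,0,0,0],[0,-3.16,7.56,0.8,0,0,0],[0,-3.16,7.56,1.6,0,0,0],[0,-3.16,7.56,2.3,0,0,0],[0,-3.16,7.56,2.3,0,0,0],[0,-3.16,7.56,2.3,0,0,0],[0,-3.16,7.56,2.3,0,0,0]],
])

```text
clock: 31.47
position: [537.1, -200.5, 43.2]
ee_rot: [3.141, -0.001, 0.004]
force: [-0.6, 0.9, -0.6]
grip_width: 0.422
```

```bash
python3 - <<'E'
from h import *
f=grab_frame("wrist"); s=env.observe(); p=s["position"]; print(p,s["ee_rot"],s["clock"])
im=cv2.resize(f["pixels"],None,fx=2,fy=2)
for c,r in (((536.7,-275.5),26),((535.5,-200.8),32)):
    q=proj(f,circ(r,9)+[*c,0]); cv2.polylines(im,[(q*2).astype(int).reshape(-1,1,2)],True,(0,255,0),1)
q=proj(f,circ(18.5,p[2]-17.7)+[p[0],p[1],0]);cv2.polylines(im,[(q*2).astype(int).reshape(-1,1,2)],True,(255,255,0),1)
cv2.imwrite("pics/b3.png",im[300:860,240:1000])
go(535.5,-200.8,24,0)
E
```

```text
[ 537.91148655 -201.16548019   44.26653755] [ 3.13995048e+00 -2.99795927e-03  3.79215637e-03] 31.5167
shift [-0.062 -0.01   0.506] turn [ 0.09 -0.17  0.22] dist 20 rows>= 0.5
```

View pics/b3.png

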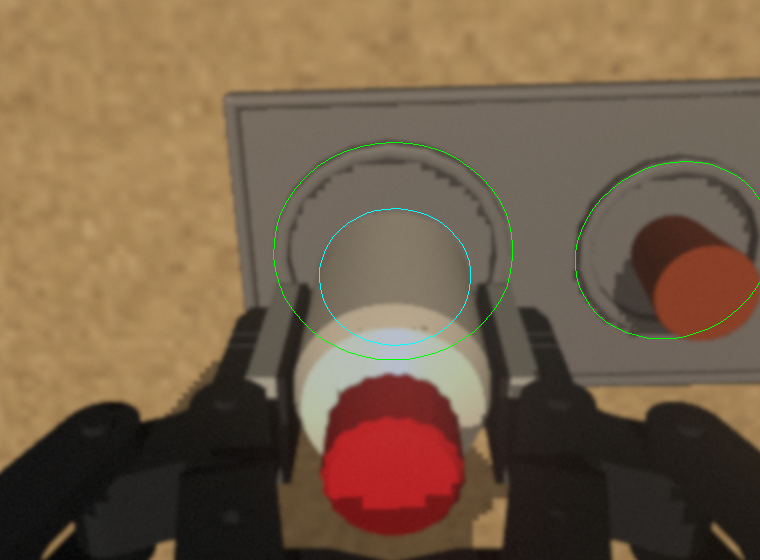

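Aligned over the wide pocket. Lowering.

Request:
jog_arm([
  [[0,-0.06,0,0.3,0,0,0],[0,-0.06,0,0.5,0,0,0],[0,-0.06,0,0.5,0,0,0],[0,-0.06,0,0.5,0,0,0],[0,-0.06,0,0.5,0,0,0],[0,-0.06,0,0.5,0,0,0]],
])

```text
clock: 32.02
position: [535.8, -201.4, 24.6]
ee_rot: [3.14, -0.004, 0.004]
force: [-0.4, 0.1, -0.6]
grip_width: 0.421
```

Request:
jog_arm([
  [[0,-0.02,0,0.06,0,0,0],[0,-0.02,0,0.06,0,0,0],[0,-0.02,0,0.06,0,0,0]],
])

```text
clock: 32.27
position: [534.9, -201.4, 22.1]
ee_rot: [3.14, -0.003, 0.004]
force: [0.1, 0.8, -0.9]
grip_width: 0.42
```

Request:
jog_arm([
  [[0,0.02,0,0.05,0,0,0],[0,0.02,0,0.05,0,0,0],[0,0.02,0,0.05,0,0,0]],
])

```text
clock: 32.52
position: [535.4, -201.5, 21.7]
ee_rot: [3.14, -0.002, 0.004]
force: [-6.0, 2.1, 9.6]
grip_width: 0.422
```

Request:
jog_arm([
  [[39,0,0,0,0,0,0],[42,0,0,0,0,0,0],[50,0,0,0,0,0,0],[60,0,0,0,0,0,0],[60,0,0,0,0,0,0],[60,0,0,0,0,0,0],[60,0,0,-0.5,0,0,0],[60,0,0,-1,0,0,0],[60,0,0,-2,0,0,0],[60,0,0,-3,0,0,0],[60,0,0,-4,0,0,0],[60,0,0,-4.5,0,0,0],[60,0,0,-4.5,0,0,0],[60,0,0,-4.5,0,0,0]],
])

```text
clock: 33.68
position: [536.1, -201.8, 203.6]
ee_rot: [3.138, -0.006, 0.004]
force: [-1.0, -0.2, -0.5]
grip_width: 0.702
```

```bash
python3 - <<'E'
from h import *
F={c:grab_frame(c) for c in ["wrist","scene","side"]}
cv2.imwrite("pics/z1.png",F["wrist"]["pixels"]);cv2.imwrite("pics/z1s.png",F["scene"]["pixels"]);cv2.imwrite("pics/z1d.png",F["side"]["pixels"])
s=env.observe();print(s["position"],s["force"],s["clock"])
fit("bottle_white",(535.5,-201),F,4)
fit("stopper_small",(536.5,-276),F,4)
fit("stopper_large",(532,269),F,4)
fit("glass_jar",(558,87),F)
rect("match_box",(552,-29),F,7)
rect("pestle_mid",(460,282),F,15)
rect("tray_pockets",(536,-237),F,6)
E
```

```text
[ 533.68072418 -200.49663152  199.36816731] [-1.39295407 -0.31599382 -0.52225496] 33.8333
bottle_white ['wrist'] [ 537.  -202.1] 0.0 [(1855, 1782)]
bottle_white ['scene'] [ 536.7 -203. ] 0.0 [(762, 696)]
bottle_white ['side'] [ 534.3 -204.2] 0.0 [(1242, 1122)]
stopper_small ['wrist'] [ 536.4 -276. ] 0.0 [(745, 687)]
stopper_small ['scene'] [ 535.9 -278. ] 0.0 [(220, 202)]
stopper_small ['side'] [ 534.5 -278.9] 0.0 [(462, 384)]
stopper_large wrist none
stopper_large ['scene'] [532.2 270.3] 0.0 [(508, 451)]
stopper_large ['side'] [528.9 263.6] 0.0 [(220, 218)]
glass_jar ['wrist'] [559.9  68.3] 0.0 [(2555, 929)]
glass_jar ['scene'] [558.9  84.2] 0.0 [(609, 542)]
glass_jar ['side'] [556.8  83.9] 0.0 [(451, 390)]
match_box wrist [550.4 -27.8] [55.8 44. ] 5.96 mean [551.3 -27.9] 0.63
match_box scene [552.5 -30.4] [63.4 48.5] 6.39 mean [551.9 -29.9] 0.87
match_box side [551.  -29.8] [64.8 53.4] 6.03 mean [550.7 -29.9] 0.86
pestle_mid wrist none
pestle_mid scene [461.6 282.2] [111.3  24.9] 79.76 mean [461.2 285.9] 0.89
pestle_mid side [458.7 277. ] [146.5  20.5] 77.49 mean [459. 275.] 0.62
tray_pockets wrist [ 537.7 -238.5] [ 92.  161.7] 2.16 mean [ 541.2 -241.1] 0.87
tray_pockets scene [ 535.  -237.3] [ 96.1 165.8] 1.47 mean [ 526.6 -231.9] 0.65
tray_pockets side [ 533.7 -242. ] [ 93.7 163.7] 1.3 mean [ 528.4 -257.7] 0.57
```

View pics/z1.png

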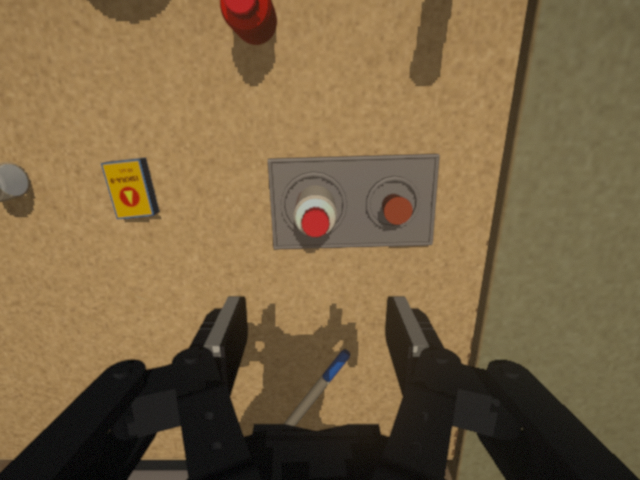

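View pics/z1s.png

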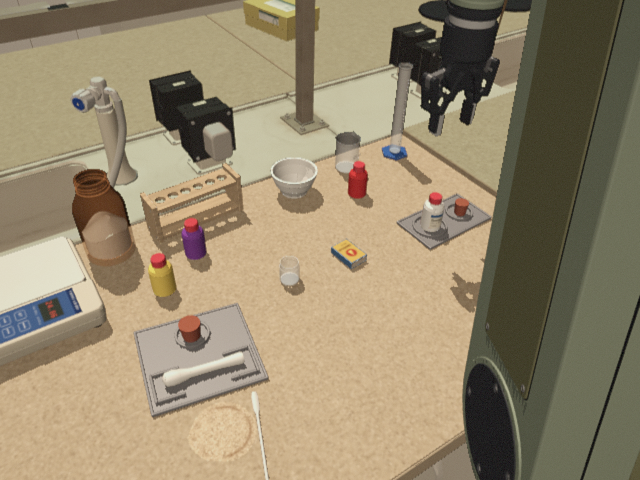

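View pics/z1d.png

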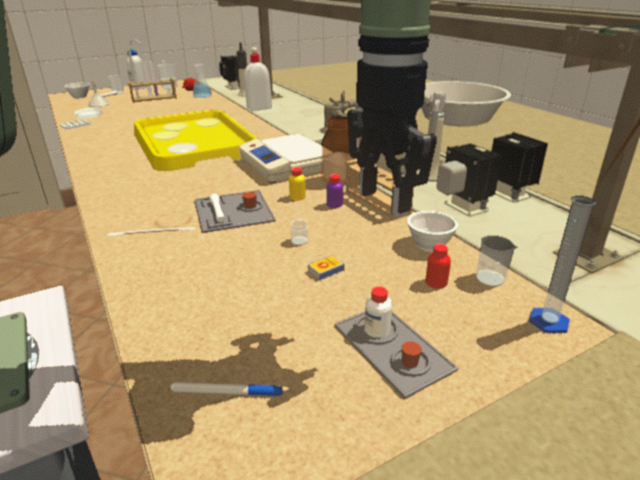

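All four things are in their pockets, upright, and the jar and matchbox are where they were. The gripper is clear at z≈200, so I'm handing in.

```bash
python3 -c "
from workcell import env
print(env.finish_job())"
```

```text
the job is handed in; nothing more can be done
None
```

Both kits are made up, and I handed the job in at about 34 s of the 120 s. `finish_job` gave no verdict, so the result below rests on my own checks.

| Thing | Where it is | Distance from pocket centre (last checks) |
|---|---|---|
| Pestle | long trough | about 2 mm |
| Large stopper | round pocket of the same tray | about 2 mm |
| White bottle | wider pocket of the other tray | about 1–3 mm |
| Small stopper | narrower pocket of that tray | about 1–3 mm |

- **Resting flat:** I lowered each thing until the wrist force showed contact with the tray floor. In the final pictures all four sit upright or flat in their pockets.
- **Jar and matchbox:** They stayed within a few millimetres of where they started, in the scene and side views.
- **Gripper:** It finished clear of everything, about 200 mm above the bench.

**Disagreements between checks:**
- **Side camera:** It placed things 3–6 mm away from the other two cameras for both trays and their contents. For the tray, that offset was there before anything was moved, so I trusted the wrist and scene views.
- **Jar reading from the wrist:** One final fit put the jar about 18 mm off in y. The jar was cut off at the picture's edge, and the other two cameras put it at its starting place.

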